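# Clear the feed track and snap in the idler cartridges

### The job

With the scraper block, push all the steel off-cuts along the feed track's bed off its end into the scrap tray without touching them with the gripper, and stand the scraper back upright in its holder. Then fit every idler cartridge into an empty bay of its own, in any bay: pinch its two finger tabs together, set it flat on the bed between the rails, and let go so that both sprung pins snap fully out into the recesses of the rails. Leave the timer, the tape roll and the pen where they are.

Things in the scene. Friction and masses are not known exactly. Their poses are not given: they have to be found in the camera images.
- feed_bed: fixed feed track: aluminium bed 230 mm long (x), 100 wide (y), flat top 30 mm above the bench, open at both ends. Dark steel rails along both long edges: 12 mm thick, 26 mm high above the bed top, inner faces at y = -38 and +38 mm (76 mm channel). Three pairs of recesses in the rails (see the bays). +x runs along the rails to the scrap tray at that end. Origin: on the bench under the bed's middle
- bay_1 (a point): place for an idler: point on the bed top midway between the rails, x = -56 mm on the bed, at the pair of recesses farthest from the tray. A recess is a square window through each rail, 13 mm along x, 14 mm high, centred 15 mm above the bed top; a small cap screw on the rail top marks it. Axes as the feed bed
- bay_2 (a point): the same at the middle pair of recesses, x = 0
- bay_3 (a point): the same at the pair of recesses nearest the tray, x = +56 mm
- scrap_tray (a point): centre of the fixed open steel scrap tray's floor (3 mm above the bench, 27 mm below the bed top), 170 mm from the bed's middle; tray 110 mm along the bed's x, starting right at the bed's end, 94 mm wide inside, its three walls 40 mm high above the bench; axes as the feed bed
- holder: fixed shallow open black plastic holder for the scraper, 48 mm (x) by 92 mm (y) outside, walls 4 mm thick and 13 mm high, floor 4 mm thick; inside 40 by 84 mm. Origin: centre of its underside on the bench. (Beware: a shelf board hangs over the back of the bench, underside 0.49 m above it, front edge at world x = 0.616 m, from y = -0.10 m on leftward; keep the wrist clear)
- scraper: loose scraper block, about 0.15 kg, stands by itself: aluminium foot 24 mm (x, the pushing direction) by 68 mm (y) by 22 mm high, rubber sole, wooden handle on it 16 mm (x) by 54 mm (y) reaching up to 61 mm. Grasp the handle across its 16 mm. Origin: centre of its underside, z up. Starts standing in the holder, its axes along the holder's
- idler_a: loose idler cartridge (may be absent), about 0.36 kg: grey block 36 mm (x) by 60 (y) by 26 high, rubber roller on top up to 42 mm. Each y end has a sprung 8 mm pin 15 mm above the underside, 88 mm tip to tip. Each pin carries an upright finger tab 24 mm wide, 29 to 72 mm above the underside, outer faces 62 mm apart. Ends alike. Origin: centre of underside. Starts upright on the bench
- idler_b: loose idler cartridge (may be absent), about 0.36 kg: grey block 36 mm (x) by 60 (y) by 26 high, rubber roller on top up to 42 mm. Each y end has a sprung 8 mm pin 15 mm above the underside, 88 mm tip to tip. Each pin carries an upright finger tab 24 mm wide, 29 to 72 mm above the underside, outer faces 62 mm apart. Ends alike. Origin: centre of underside. Starts upright on the bench
- idler_c: loose idler cartridge (may be absent), about 0.36 kg: grey block 36 mm (x) by 60 (y) by 26 high, rubber roller on top up to 42 mm. Each y end has a sprung 8 mm pin 15 mm above the underside, 88 mm tip to tip. Each pin carries an upright finger tab 24 mm wide, 29 to 72 mm above the underside, outer faces 62 mm apart. Ends alike. Origin: centre of underside. Starts upright on the bench
- idler_a_left (a joint): how far the pin and tab at the +y end of idler_a are pressed in: 0 fully out, 0.010 m at the stop. Spring 3.5 N at 0 to 10.5 N at 0.010. With both tabs pinched to their stops the tabs measure 42 mm over their outer faces and the pins 68 mm tip to tip
- idler_a_right (a joint): how far the pin and tab at the -y end of idler_a are pressed in: 0 fully out, 0.010 m at the stop. Spring 3.5 N at 0 to 10.5 N at 0.010. With both tabs pinched to their stops the tabs measure 42 mm over their outer faces and the pins 68 mm tip to tip
- idler_b_left (a joint): how far the pin and tab at the +y end of idler_b are pressed in: 0 fully out, 0.010 m at the stop. Spring 3.5 N at 0 to 10.5 N at 0.010. With both tabs pinched to their stops the tabs measure 42 mm over their outer faces and the pins 68 mm tip to tip
- idler_b_right (a joint): how far the pin and tab at the -y end of idler_b are pressed in: 0 fully out, 0.010 m at the stop. Spring 3.5 N at 0 to 10.5 N at 0.010. With both tabs pinched to their stops the tabs measure 42 mm over their outer faces and the pins 68 mm tip to tip
- idler_c_left (a joint): how far the pin and tab at the +y end of idler_c are pressed in: 0 fully out, 0.010 m at the stop. Spring 3.5 N at 0 to 10.5 N at 0.010. With both tabs pinched to their stops the tabs measure 42 mm over their outer faces and the pins 68 mm tip to tip
- idler_c_right (a joint): how far the pin and tab at the -y end of idler_c are pressed in: 0 fully out, 0.010 m at the stop. Spring 3.5 N at 0 to 10.5 N at 0.010. With both tabs pinched to their stops the tabs measure 42 mm over their outer faces and the pins 68 mm tip to tip
- chip_1: small loose rectangular steel off-cut, 17 by 12 by 8 mm, 13 g (may be absent), lying on the bed between the rails at the start, all of it at least 40 mm from the bed's end away from the tray. Origin: centre of its underside at the start
- chip_2: small loose round steel slug, 16 mm across, 9 mm high, 13 g (may be absent), lying on the bed between the rails at the start, all of it at least 40 mm from the bed's end away from the tray. Origin: centre of its underside at the start
- chip_3: small loose rectangular steel off-cut, 17 by 12 by 8 mm, 13 g (may be absent), lying on the bed between the rails at the start, all of it at least 40 mm from the bed's end away from the tray. Origin: centre of its underside at the start
- chip_4: small loose round steel slug, 16 mm across, 9 mm high, 13 g (may be absent), lying on the bed between the rails at the start, all of it at least 40 mm from the bed's end away from the tray. Origin: centre of its underside at the start
- chip_5: small loose rectangular steel off-cut, 17 by 12 by 8 mm, 13 g (may be absent), lying on the bed between the rails at the start, all of it at least 40 mm from the bed's end away from the tray. Origin: centre of its underside at the start
- timer: bystander: round white kitchen timer with a red knob, 64 mm across, 39 mm high, loose on the bench; origin centre of its underside
- tape_roll: bystander: roll of tape lying flat, 96 mm across, 25 mm high, loose on the bench; origin centre of its underside
- pen: bystander: white pen, 145 mm long (y), loose on the bench; origin centre of its underside

How it is judged:
By the outcome, as a careful person would: the job done as asked, in the order asked, and still so for the second after the job is handed in, with the robot touching nothing.
Of idler_a, idler_b, idler_c only 2 to 3 are there at a start; the rules pass over those that are not, and their reading is None.
Of chip_1, chip_2, chip_3, chip_4, chip_5 only 3 to 5 are there at a start; the rules pass over those that are not, and their reading is None.
At some moment in a run one of idler_a, idler_b, idler_c may be knocked a few centimetres aside while the robot is not near it.
Once in a run the grip may slacken for a moment while it holds something.
It also fails if it takes over 210 s, if anything falls off the work surface, if the arm or the gripper's body presses on something with over 40 N, if the wrist force passes 120 N, or if a joint passes its speed limit or range.

### The arm

A 6-joint arm with a two-finger parallel gripper is mounted at the origin on a cart in front of the work surface, level with it; the furniture and walls round the work are solid. World frame = base frame: x ahead of the robot, y to its left, z up, the work surface at z = 0. Lengths are in m, angles in rad, forces in N, time in s.
With the tool pointing down it reaches from about 0.25 to 0.775 m from the base axis. Payload 4 kg.
Tool frame: the origin (TCP) lies at the very end of the fingers, on their centre line; the grasp point (between the pads) lies 19 mm behind it (robot.tcp_to_grasp is the distance from the TCP to the grasp point, in m); z points along the fingers, y is the line along which they close (so a half turn about z gives the same grasp; the last joint's range is limited). The gripper opens to 94 mm and grips with 3 to 60 N. Pads are 16 mm wide; open, the fingers measure 119 mm over their backs; the gripper's body (75 mm by 177 mm) begins 78 mm behind the grasp point.
Start: joints at [1.001, 0.087, 1.371, -0, 1.684, -0.103], TCP at [0.248, 0.491, 0.206] pointing down, gripper open.
Joint ranges: [-3.1, 3.1], [-0.76, 2.03], [0.27, 2.55], [-1.08, 4.22], [0.17, 2.65], [-2.57, 2.57]. Speed limits (rad/s): [2.79, 2.79, 3.14, 3.14, 3.14, 3.14].

### API

Orientations are given as [roll, pitch, yaw] about the fixed x, y, z axes, in that order (R = Rz(yaw) Ry(pitch) Rx(roll)).
In Python, from bench import robot gives the robot as it stands.
- The arm moves only by the tool pendant, called after ">>>" in YAML: its name, and indented under it one key for each argument. Schema: {"type":"object","properties":{"segments":{"type":"array","items":{"type":"number"},"minItems":5,"maxItems":100},"only":{"type":"string"},"quiet":{"type":"boolean"},"lines":{"type":"string"}},"required":["segments"],"additionalProperties":false}. segments is one flat list of numbers that holds 1 to 20 rows one after another, with no inner brackets; each row has 5 numbers: the finger opening in m, then dx, dy, dz in m, then a turn about the tool's z in rad; each row shifts and turns the commanded pose from where the row before left it, along the tool's axes as they then stand; what a row does not reach is not made up. A row lasts 1/12 s, in which the tool goes at most 0.0417 m and 0.125 rad, less where a joint would pass 70% of its speed; a pose out of reach is approached as far as the arm can. The fingers move at their own pace and stop on an object; the grip force is fixed at half the most. Time passes only in rows, so rows that do not move let the fingers close. The tool returns the time, the measured TCP pose, the force, the opening and the grip force at its end. only (a regular expression) keeps the lines of the reply that match it, lines (a string "A,B") keeps lines A to B, and quiet returns only ok. Input that does not fit is refused with a message, and nothing moves.
- robot.get_obs(): the state, without advancing time (a new reading comes with each control period).
- robot.snapshot(name): name is "scene" or "top" or "wrist"; returns a dict with "color" (384x512x3 uint8, blue, green, red), "fx", "fy", "cx", "cy" (pixels), "extrinsics" (4x4, takes a point from world to camera coordinates). Camera axes: x right, y down, z forward; pixel columns grow to the right and rows downward; lengths in m; the calibration is good to about 2 mm. The wrist camera is an equidistant fisheye: a pixel r from the principal point sees the ray r / f radians off the axis. A picture is of the moment at which its call begins. There is no depth.
- robot.close_job(): hands the job in; it is judged then, once.
The state is a dict: "time": time; "joint_positions": joint angles; "qvel": joint speeds; "joint_torque": joint torques, N m; "tool_pos": TCP position; "ee_rot": TCP orientation; "wrist_force": force on the tool from outside, world axes, zero at the start; "wrist_torque": the same for the moment, N m; "width": finger opening in m; "finger_force": force on a finger pad.
Only numpy, scipy, OpenCV 4.12 (cv2) and the standard library are available. Lean on these libraries where they do the work, as an engineer would, in place of code of your own. Each camera call takes 0.05 s, during which the arm holds its last target. There are 200 camera calls.

## Working session

There is one attempt and no reset: what is moved stays moved. The work goes in short steps, Python scripts to look and compute and a tool call to move; the robot and the scene stay as the last step left them, time stands still between calls to the robot, and variables do not carry over. Pictures are saved under pics/ and viewed, at most 14 in all, crops included, and the job is handed in when it is done.

```bash
ls; mkdir -p pics
```

Create h.py:
```python
import cv2,numpy as np,json,pickle
from bench import robot
def snap(cam,name):
    s=robot.snapshot(cam); cv2.imwrite(f'pics/{name}.png',s['color']); pickle.dump(s,open(f'pics/{name}.pkl','wb')); return s
def load(n): return pickle.load(open(f'pics/{n}.pkl','rb'))
def ray(s,u,v):
    x=(u-s['cx'])/s['fx'];y=(v-s['cy'])/s['fy']
    if s.get('fish'):
        r=np.hypot(x,y); d=np.array([x/r*np.sin(r),y/r*np.sin(r),np.cos(r)]) if r>0 else np.array([0,0,1.])
    else: d=np.array([x,y,1.])
    E=np.array(s['extrinsics']);R=E[:3,:3];t=E[:3,3]
    return -R.T@t, R.T@d
def atz(s,u,v,z):
    c,d=ray(s,u,v); return c+d*(z-c[2])/d[2]
def tri(*obs):
    A=np.zeros((3,3));b=np.zeros(3);L=[]
    for s,u,v in obs:
        c,d=ray(s,u,v);d=d/np.linalg.norm(d);P=np.eye(3)-np.outer(d,d);A+=P;b+=P@c;L.append((c,P))
    x=np.linalg.solve(A,b); return x,[np.linalg.norm(P@(x-c)) for c,P in L]
def proj(s,p):
    E=np.array(s['extrinsics']);q=E[:3,:3]@np.array(p)+E[:3,3]
    if s.get('fish'):
        r=np.hypot(q[0],q[1]);th=np.arctan2(r,q[2]);x,y=q[0]/r*th,q[1]/r*th
    else: x,y=q[0]/q[2],q[1]/q[2]
    return s['fx']*x+s['cx'],s['fy']*y+s['cy']
```

Run:
```python
from h import *
o=robot.get_obs();print(o['time'],o['tool_pos'],o['ee_rot'],o['width'])
ims=[]
for c in ['scene','top','wrist']:
    s=snap(c,c+'0')
    if c=='wrist': s['fish']=1;pickle.dump(s,open('pics/wrist0.pkl','wb'))
    print(c,s['fx'],s['cx'],s['cy'],ray(s,256,192))
    if c!='wrist': cv2.imwrite(f'pics/{c}0b.png',cv2.resize(s['color'],(800,600),interpolation=cv2.INTER_CUBIC))
```

```text
bench.py
pics
0.0 [0.24723214 0.49069764 0.20430217] [-3.13941077e+00 -2.11460028e-04  2.67479384e+00] 0.09406233070210739
scene 399.7574329720516 253.36588960365597 193.33378511542836 (array([-0.39384427, -0.50189695,  0.66201799]), array([ 0.78398152,  0.39523539, -0.47876562]))
top 399.20952376286635 256.3286190121707 188.02872654545686 (array([ 0.45357318, -0.00257267,  1.3302273 ]), array([ 0.09097389,  0.00197947, -0.99590134]))
wrist 297.3186396354542 261.9071441125717 190.67853883161285 (array([0.17739922, 0.52642371, 0.38415885]), array([ 0.23373779, -0.14234109, -0.96182413]))
```

View pics/top0b.png

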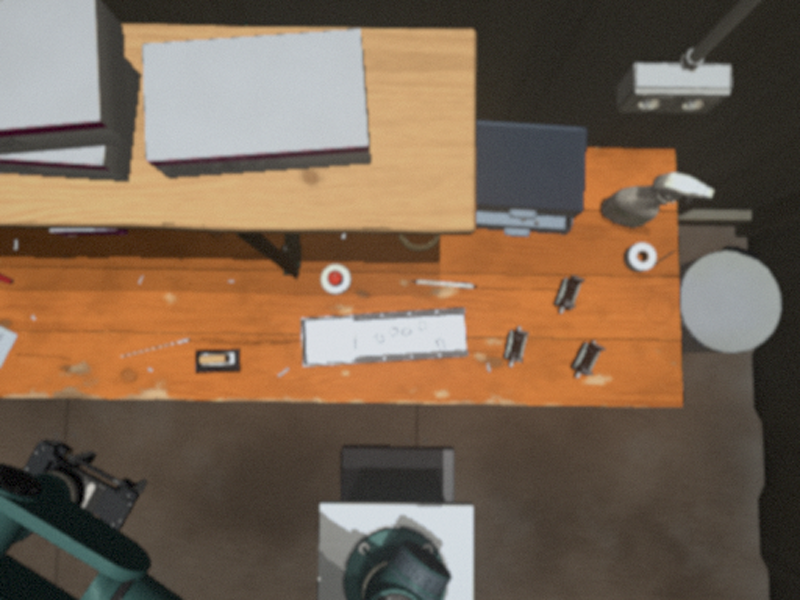

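View pics/scene0b.png

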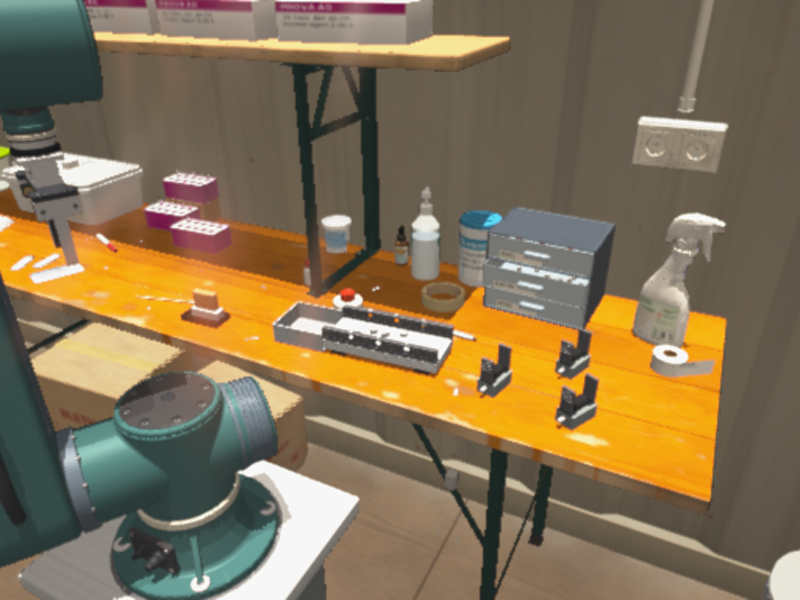

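The top view (800x600 scale) shows the bed at about (410,337) with the tray to its left (330,340). The scraper is in its holder at (217,360), and the idlers are at (515,346), (568,293) and (587,358). The timer is at (335,278), the tape at (642,257) and the pen at (445,284). The scene view agrees, and the chips lie on the bed.

Run:
```python
from h import *
s=load('top0');k=1.5625
for n,u,v,z in [('bedL',355,341,.03),('bedR',465,333,.03),('bedC',410,337,.03),('tray',328,342,.04),('scr',217,359,.06),('i1',515,346,.04),('i2',568,293,.04),('i3',587,358,.04),('timer',335,278,.03),('pen',445,284,0)]: print(n,atz(s,u/k,v/k,z).round(3))
c=s['color'][165:265,115:385]; cv2.imwrite('pics/topc.png',cv2.resize(c,(800,296),interpolation=cv2.INTER_CUBIC))
w=load('wrist0');print(np.array(w['extrinsics']).round(3).tolist())
```

```text
bedL [0.485 0.092 0.03 ]
bedR [ 0.506 -0.136  0.03 ]
bedC [ 0.495 -0.022  0.03 ]
tray [0.482 0.147 0.04 ]
scr [0.444 0.369 0.06 ]
i1 [ 0.48  -0.239  0.04 ]
i2 [ 0.592 -0.349  0.04 ]
i3 [ 0.458 -0.387  0.04 ]
timer [0.617 0.137 0.03 ]
pen [ 0.611 -0.096  0.   ]
[[0.45, 0.893, -0.002, -0.549], [0.861, -0.433, 0.269, -0.028], [0.239, -0.123, -0.963, 0.392], [0.0, 0.0, 0.0, 1.0]]
```
View pics/wrist0.png

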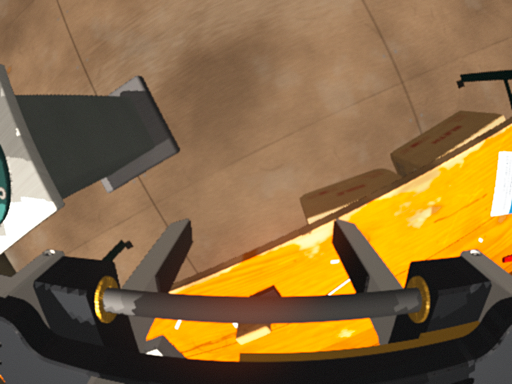

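The wrist view shows mostly floor, with the scraper just visible between the fingers at about (262,315). The camera sits about 78 mm to tool +x of the TCP. I'll move it over the scraper.

Add to h.py:
```python
from scipy.spatial.transform import Rotation as Ro
def wsnap(name):
    s=snap('wrist',name); s['fish']=1; pickle.dump(s,open(f'pics/{name}.pkl','wb')); return s
def goto(p,yaw):
    "turn first, then shift: prints turn and tool-frame shift"
    o=robot.get_obs();y=o['ee_rot'][2];t=(y-yaw+np.pi)%(2*np.pi)-np.pi
    d=np.array(p)-o['tool_pos'];c,s=np.cos(yaw),np.sin(yaw)
    print('at',np.round(o['tool_pos'],4),'yaw',round(y,4),'turn',round(t,4),'shift',np.round([c*d[0]+s*d[1],s*d[0]-c*d[1],-d[2]],4),'w',round(o['width'],4),'t',round(o['time'],2))
```

>>> pendant:
  segments: [0.094,0,0,0,0.1227,0.094,0,0,0,0.1227,0.094,0,0,0,0.1227,0.094,0,0,0,0.1227,0.094,0,0,0,0.1227,0.094,0,0,0,0.1227,0.094,0,0,0,0.1227,0.094,0,0,0,0.1227,0.094,0,0,0,0.1227,0.094,-0.024,0.025,0,0,0.094,-0.024,0.025,0,0,0.094,-0.024,0.025,0,0,0.094,-0.024,0.025,0,0,0.094,-0.024,0.025,0,0,0.094,-0.024,0.025,0,0,0.094,-0.024,0.025,0,0,0.094,-0.024,0.025,0,0,0.094,0,0,0,0,0.094,0,0,0,0,0.094,0,0,0,0]

```text
time: 1.82
tool_pos: [0.4471, 0.2993, 0.2051]
ee_rot: [-3.14, -0.0, 1.57]
wrist_force: [0.1, 0.3, -1.0]
width: 0.0939
finger_force: 0.0
```

Run:
```python
from h import *
s=wsnap('w1');cv2.imwrite('pics/w1b.png',cv2.resize(s['color'],(800,600),interpolation=cv2.INTER_CUBIC))
goto([.45,.30,.2],np.pi/2)
```

```text
at [0.4467 0.2997 0.2053] yaw 1.5714 turn 0.0006 shift [0.0003 0.0033 0.0053] w 0.0941 t 1.87
```

View pics/w1b.png

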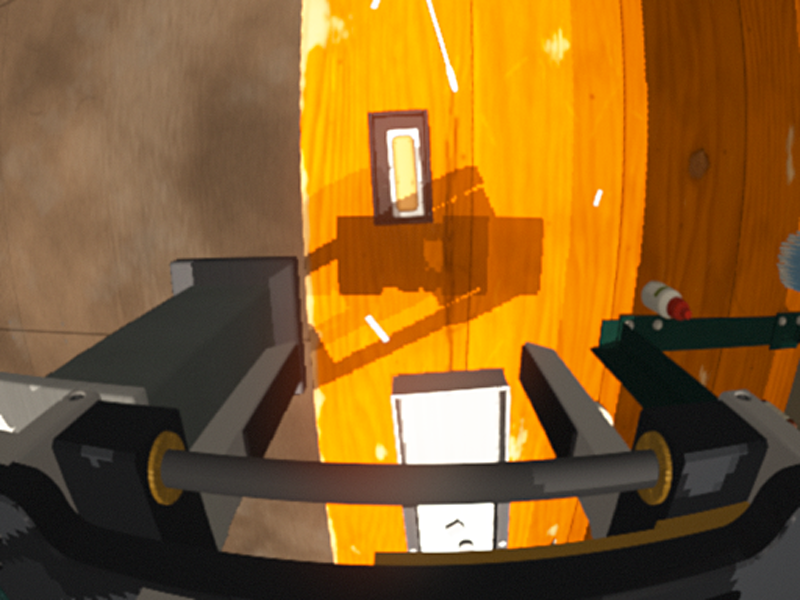

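The holder outline shows at (368,114), (428,110), (433,222) and (377,224) in 800 scale. The handle top runs from about (403,138) to (408,211), offset to the right inside the holder. The tray and bed lie below, around (450,380) to (455,550).

Run:
```python
from h import *
s=load('w1');k=1.5625
H=[(368,114),(428,110),(433,222),(377,224)]
P=np.array([atz(s,u/k,v/k,.013) for u,v in H]);print(P.round(4),P.mean(0))
print(np.linalg.norm(P[0]-P[1]),np.linalg.norm(P[1]-P[2]),np.linalg.norm(P[2]-P[3]),np.linalg.norm(P[3]-P[0]))
T=[(393,139),(412,137),(418,209),(399,212)]
Q=np.array([atz(s,u/k,v/k,.061) for u,v in T]);print(Q.round(4),Q.mean(0))
F=[(387,129),(424,127),(430,217),(391,219)]
Q=np.array([atz(s,u/k,v/k,.022) for u,v in F]);print(Q.round(4),Q.mean(0))
c=cv2.resize(s['color'][55:155,220:300],None,fx=6,fy=6,interpolation=cv2.INTER_CUBIC);cv2.imwrite('pics/w1c.png',c)
```

```text
[[0.4141 0.4243 0.013 ]
 [0.4614 0.4272 0.013 ]
 [0.4657 0.3371 0.013 ]
 [0.4207 0.3355 0.013 ]] [0.44047014 0.38103788 0.013     ]
0.047324964485497376 0.09021960508489513 0.044996275957956425 0.08900715980900199
[[0.4356 0.4004 0.061 ]
 [0.4486 0.4017 0.061 ]
 [0.4528 0.3515 0.061 ]
 [0.4396 0.3494 0.061 ]] [0.4441425  0.37574062 0.061     ]
[[0.4296 0.411  0.022 ]
 [0.458  0.4125 0.022 ]
 [0.4628 0.342  0.022 ]
 [0.4324 0.3404 0.022 ]] [0.44568619 0.37651025 0.022     ]
```

>>> pendant:
  segments: [0.094,-0.025,0,0,0,0.094,-0.025,0,0,0,0.094,0,0,0,0,0.094,0,0,0,0]

```text
time: 2.2
tool_pos: [0.4467, 0.2498, 0.2058]
ee_rot: [3.141, -0.001, 1.571]
wrist_force: [0.1, -0.2, -0.3]
width: 0.0944
finger_force: 0.0
```

Run:
```python
from h import *
s=wsnap('w2');c1=load('w1')['color']
a=cv2.resize(c1[55:155,220:300],None,fx=5,fy=5,interpolation=cv2.INTER_CUBIC)
b=cv2.resize(s['color'][25:125,220:300],None,fx=5,fy=5,interpolation=cv2.INTER_CUBIC)
cv2.imwrite('pics/c12.png',np.hstack([a,b]))
```

```text
(no output)
```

View pics/c12.png

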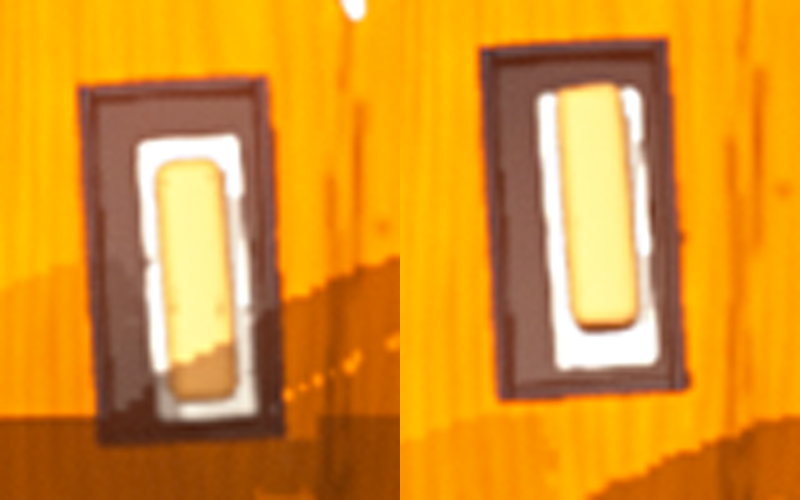

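The crops show the handle at left corners (155,160) to (238,398) and right corners (557,87) to (637,325). The holder outline is at left (79,87) to (285,432) and right (481,47) to (688,388).

Run:
```python
from h import *
a,b=load('w1'),load('w2')
def g(L,R,n):
    P=[]
    for l,r in zip(L,R):
        x,e=tri((a,220+l[0]/5,55+l[1]/5),(b,220+(r[0]-400)/5,25+r[1]/5));P.append(x);print(n,x.round(4),np.round(e,4))
    P=np.array(P);ax=P[0]+P[1]-P[2]-P[3];print(n,'C',P.mean(0).round(4),'long-axis deg',np.degrees(np.arctan2(ax[1],ax[0])),'lens',np.linalg.norm(ax)/2)
g([(155,160),(222,158),(238,398),(172,403)],[(557,87),(622,84),(637,325),(572,328)],'handle')
g([(79,87),(266,78),(285,432),(98,442)],[(481,47),(666,40),(688,388),(500,400)],'holder')
for s,off,o,q in [(a,55,0,[(79,87),(266,78),(285,432),(98,442)]),(b,25,400,[(481,47),(666,40),(688,388),(500,400)])]:
    P=np.array([atz(s,220+(x-o)/5,off+y/5,.013) for x,y in q]);print(P.mean(0).round(4))
for s,off,o,q in [(a,55,0,[(155,160),(222,158),(238,398),(172,403)]),(b,25,400,[(557,87),(622,84),(637,325),(572,328)])]:
    P=np.array([atz(s,220+(x-o)/5,off+y/5,.061) for x,y in q]);print(P.mean(0).round(4))
goto([.445,.3755,.14],np.pi/2+.09)
```

```text
handle [0.4353 0.4022 0.0651] [0.0001 0.0001]
handle [0.4492 0.4025 0.0667] [0.0001 0.0001]
handle [0.4527 0.3502 0.0568] [0.0002 0.0002]
handle [0.4385 0.3493 0.0597] [0. 0.]
handle C [0.4439 0.3761 0.0621] long-axis deg 93.6352762730749 lens 0.05326118314223764
holder [0.4148 0.4247 0.0153] [0.0001 0.0001]
holder [0.4605 0.4271 0.0119] [0. 0.]
holder [0.4659 0.3375 0.0087] [0.0002 0.0002]
holder [0.4184 0.3346 0.0051] [0.0004 0.0004]
holder C [0.4399 0.381  0.0102] long-axis deg 92.8849091122672 lens 0.09022579884838204
[0.4398 0.3814 0.013 ]
[0.4401 0.381  0.013 ]
[0.444  0.3764 0.061 ]
[0.4438 0.3765 0.061 ]
at [0.4468 0.2502 0.2057] yaw 1.5718 turn -0.089 shift [0.1249 0.0095 0.0657] w 0.0945 t 2.25
```

>>> pendant:
  segments: [0.07,0,0,0,-0.058,0.07,0.025,0.001,0.02,0,0.07,0.025,0.001,0.02,0,0.07,0.025,0.001,0.02,0,0.07,0.025,0.001,0.02,0,0.07,0.026,0.001,0.02,0,0.07,0,0,0,0,0.07,0,0,0,0,0.07,0,0,0,0]

```text
time: 3.0
tool_pos: [0.4449, 0.3759, 0.1059]
ee_rot: [3.141, 0.0, 1.63]
wrist_force: [0.2, -0.2, 1.1]
width: 0.0703
finger_force: 0.0
```

Run:
```python
from h import *
goto([.4440,.3762,.034],1.63)
```

```text
at [0.4449 0.3759 0.1059] yaw 1.6301 turn 0.0001 shift [ 0.0004 -0.0009  0.0719] w 0.0703 t 3.0
```

>>> pendant:
  segments: [0.07,0,-0.001,0.024,0,0.07,0,0,0.024,0,0.07,0,0,0.024,0,0.07,0,0,0,0,0.07,0,0,0,0,0,0,0,0,0,0,0,0,0,0,0,0,0,0,0,0,0,0,0,0,0,0,0,0,0,0,0,0,0,0,0,0,0,0,0,0,0,0,0,0,0,0,0,0,0]

```text
time: 4.17
tool_pos: [0.444, 0.3751, 0.0334]
ee_rot: [-3.141, 0.0, 1.629]
wrist_force: [-0.2, -0.2, 1.2]
width: 0.0158
finger_force: 30.0
```

Run:
```python
from h import *
goto([.4440,.3762,.034],1.63)
```

```text
at [0.444  0.3751 0.0334] yaw 1.6285 turn -0.0015 shift [ 0.0011  0.     -0.0006] w 0.0158 t 4.17
```

>>> pendant:
  segments: [0,0,0,-0.02,0,0,0,0,-0.02,0,0,0,0,-0.03,0,0,0,0,-0.03,0,0,0,0,-0.03,0,0,0,0,0,-0.123,0,0,0,0,-0.123,0,0,0,0,-0.123,0,0,0,0,-0.123,0,0,0,0,-0.123,0,0,0,0,-0.123,0,0,0,0,-0.123,0,0,0,0,-0.123,0,0,0,0,-0.123,0,0,0,0,-0.123,0,0,0,0,-0.123,0,0,0,0,-0.123,0,0,0,0,-0.123,0,0,0,0,0]

```text
time: 5.75
tool_pos: [0.4439, 0.3749, 0.1628]
ee_rot: [-3.141, -0.001, -3.054]
wrist_force: [0.5, 0.1, -1.6]
width: 0.0161
finger_force: 30.0
```

Run:
```python
from h import *
goto([.50,-.12,.165],3.235)
```

```text
at [0.4439 0.3749 0.1628] yaw -3.0537 turn -0.0055 shift [-0.0097 -0.498  -0.0022] w 0.0161 t 5.75
```

>>> pendant:
  segments: [0,-0.001,-0.033,0,0,0,-0.001,-0.033,0,0,0,-0.001,-0.033,0,0,0,-0.001,-0.033,0,0,0,-0.001,-0.033,0,0,0,-0.001,-0.033,0,0,0,-0.001,-0.033,0,0,0,-0.001,-0.033,0,0,0,-0.001,-0.033,0,0,0,-0.001,-0.033,0,0,0,-0.001,-0.033,0,0,0,0,-0.033,0,0,0,0,-0.033,0,0,0,0,-0.033,0,0,0,0,-0.033,0,0,0,0,0,0,0,0,0,0,0,0,0,0,0,0,0]

```text
time: 7.25
tool_pos: [0.4974, -0.1167, 0.1631]
ee_rot: [3.14, -0.001, -3.058]
wrist_force: [0.1, 1.2, -0.2]
width: 0.0158
finger_force: 30.0
```

Run:
```python
from h import *
goto([.50,-.12,.165],3.235)
s=wsnap('w3');cv2.imwrite('pics/w3b.png',cv2.resize(s['color'],(800,600),interpolation=cv2.INTER_CUBIC))
```

```text
at [ 0.4974 -0.1167  0.1631] yaw -3.0578 turn -0.0096 shift [-0.0023 -0.0036 -0.0019] w 0.0158 t 7.25
```

View pics/w3b.png

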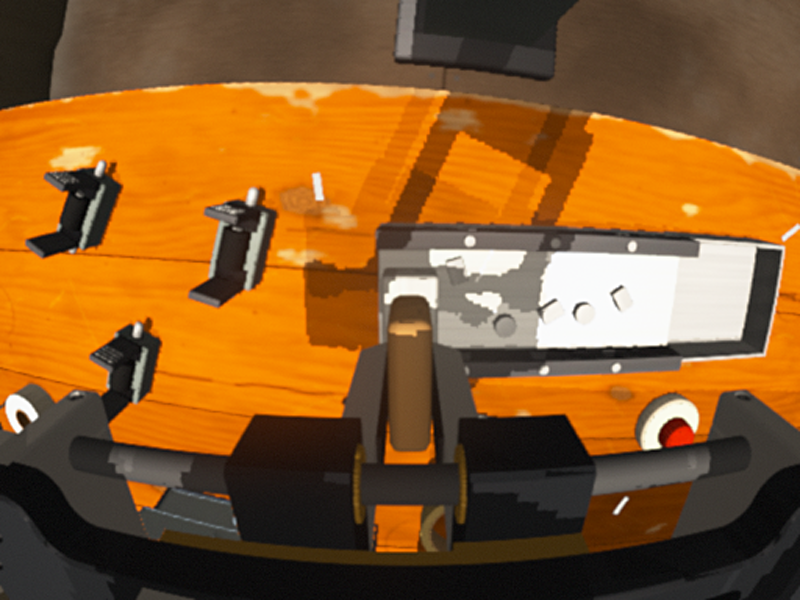

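The image shows the near-rail cap screws at (470,241), (555,242) and (632,246), and the far-rail screws at (467,370), (547,370) and (616,368). Five chips lie at about (456,268), (504,324), (552,310), (585,312) and (622,297). Idlers are at about (235,250), (75,205) and (130,355).

Run:
```python
from h import *
s=load('w3');k=1.5625
N=np.array([atz(s,u/k,v/k,.058) for u,v in [(470,241),(555,242),(632,246)]]);F=np.array([atz(s,u/k,v/k,.058) for u,v in [(467,370),(547,370),(616,368)]])
print(N.round(4),F.round(4));
for i in (0,1,2): print(((N[i]+F[i])/2).round(4),np.linalg.norm(N[i]-F[i]).round(4))
d=N[2]-N[0]+F[2]-F[0];print('dir',np.degrees(np.arctan2(d[1],d[0])))
im=s['color'];g=lambda u0,v0:cv2.resize(im[v0:v0+100,u0:u0+160],None,fx=5,fy=5,interpolation=cv2.INTER_CUBIC)
cv2.imwrite('pics/c3.png',g(285,140))
```

```text
[[ 0.4585 -0.0817  0.058 ]
 [ 0.4535 -0.0265  0.058 ]
 [ 0.4498  0.0297  0.058 ]] [[ 0.5454 -0.0732  0.058 ]
 [ 0.542  -0.0168  0.058 ]
 [ 0.5381  0.0367  0.058 ]]
[ 0.5019 -0.0775  0.058 ] 0.0872
[ 0.4977 -0.0217  0.058 ] 0.089
[0.4939 0.0332 0.058 ] 0.0886
dir 94.13454493181368
```

View pics/c3.png

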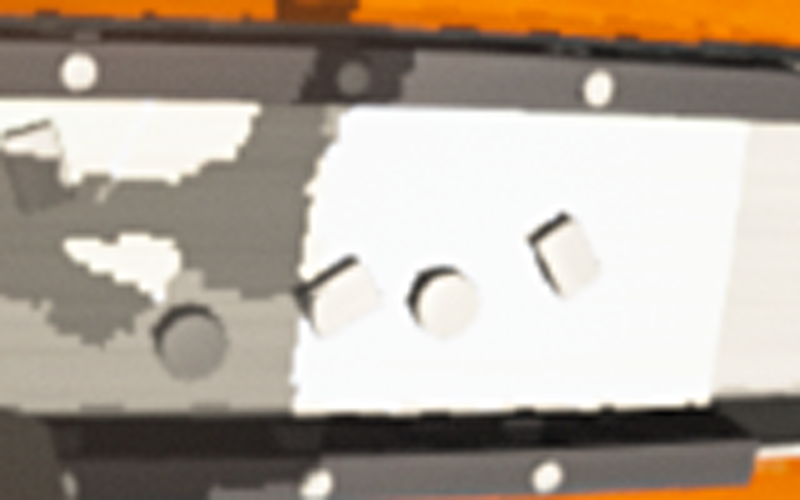

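Crop screws are at near (80,72), (353,77), (599,88) and far (68,483), (317,483), (547,476). The bed's tray end edge runs from (748,125) to (712,402), and all five chips are visible.

Create fit.py:
```python
from h import *
def fitbed(s,N,F,z=.058):
    n=np.array([atz(s,u,v,z) for u,v in N]);f=np.array([atz(s,u,v,z) for u,v in F])
    loc=np.array([[x,y] for y in (44,-44) for x in (-56,0,56)])/1e3
    W=np.vstack([n,f])[:,:2];a=loc-loc.mean(0);b=W-W.mean(0)
    th=np.arctan2((a[:,0]*b[:,1]-a[:,1]*b[:,0]).sum(),(a*b).sum());R=np.array([[np.cos(th),-np.sin(th)],[np.sin(th),np.cos(th)]])
    res=b-a@R.T;print('C',W.mean(0).round(4),'th',th.round(4),np.degrees(th).round(2),'res mm',(res*1e3).round(1).tolist());return W.mean(0),R
```

Run:
```python
from fit import *
s=load('w3');q=lambda L:[(285+x/5,140+y/5) for x,y in L]
for z in (.055,.058,.061): C,R=fitbed(s,q([(80,72),(353,77),(599,88)]),q([(68,483),(317,483),(547,476)]),z)
C,R=fitbed(s,q([(80,72),(353,77),(599,88)]),q([(68,483),(317,483),(547,476)]))
for u,v in q([(748,125),(712,402)]): print('end',R.T@(atz(s,u,v,.03)[:2]-C))
for u,v in q([(30,170),(190,340),(343,297),(447,303),(570,258)]): print('chip',R.T@(atz(s,u,v,.038)[:2]-C))
for u,v in q([(150,102),(600,112),(450,410)]): print('rail foot/top edge z.056',R.T@(atz(s,u,v,.056)[:2]-C))
th=np.arctan2(R[1,0],R[0,0]);p=C+R@[-.098,0];goto([*p,.12],th+np.pi/2)
```

```text
C [ 0.4987 -0.0211] th 1.6486 94.46 res mm [[-0.1, -0.7], [-0.5, -0.5], [-0.3, 0.4], [-0.5, 0.5], [0.6, -0.0], [0.8, 0.3]]
C [ 0.4979 -0.0222] th 1.6486 94.46 res mm [[0.3, -0.1], [-0.0, -0.4], [0.2, -0.2], [-0.9, 1.0], [0.1, -0.1], [0.3, -0.3]]
C [ 0.497  -0.0232] th 1.6486 94.46 res mm [[0.7, 0.5], [0.4, -0.4], [0.7, -0.7], [-1.4, 1.6], [-0.4, -0.1], [-0.1, -0.9]]
C [ 0.4979 -0.0222] th 1.6486 94.46 res mm [[0.3, -0.1], [-0.0, -0.4], [0.2, -0.2], [-0.9, 1.0], [0.1, -0.1], [0.3, -0.3]]
end [0.11431914 0.03245589]
end [ 0.11605933 -0.03876926]
chip [-0.06332019  0.0197115 ]
chip [-0.02654346 -0.01806471]
chip [ 0.00798639 -0.00814205]
chip [ 0.03341025 -0.00958904]
chip [0.06366795 0.00113185]
rail foot/top edge z.056 [-0.04163567  0.03767294]
rail foot/top edge z.056 [0.05770314 0.03834509]
rail foot/top edge z.056 [ 0.02977378 -0.0284444 ]
at [ 0.4974 -0.1162  0.1633] yaw -3.0562 turn 0.0076 shift [-0.0077 -0.0043  0.0433] w 0.016 t 7.3
```

>>> pendant:
  segments: [0,0,0,0,0.0076,0,-0.0045,-0.003,0.02,0,0,-0.0042,-0.0033,0.023,0,0,0,0,0,0,0,0,0,0,0,0,0,0,0,0]

```text
time: 7.8
tool_pos: [0.5071, -0.122, 0.1214]
ee_rot: [-3.141, 0.001, -3.062]
wrist_force: [1.0, -0.6, -0.9]
width: 0.0151
finger_force: 30.0
```

Run:
```python
from fit import *
th=1.6486;R=np.array([[np.cos(th),-np.sin(th)],[np.sin(th),np.cos(th)]]);C=np.array([.4979,-.0222])
goto([*(C+R@[-.1,-.001]),.0594],th+np.pi/2)
s=wsnap('w4');cv2.imwrite('pics/w4c.png',cv2.resize(s['color'][110:260,180:400],None,fx=3.6,fy=3.6,interpolation=cv2.INTER_CUBIC))
```

```text
at [ 0.5071 -0.122   0.1214] yaw -3.0624 turn 0.0014 shift [0.0004 0.0002 0.062 ] w 0.0151 t 7.8
```

View pics/w4c.png

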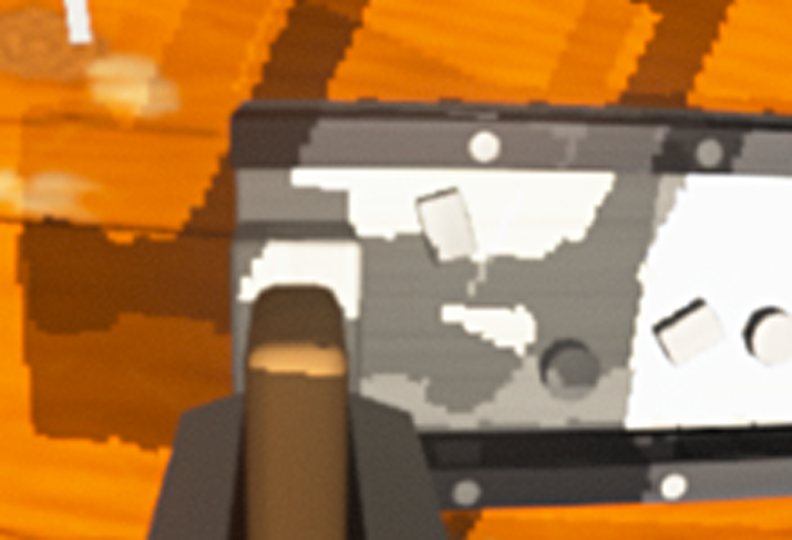

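The scraper is parallel to the rails and clear of the first chip at (445,225). The bay 1 and 2 screws are at (485,147), (467,492), (709,152) and (673,486).

Run:
```python
from fit import *
a,b=load('w3'),load('w4')
for l,r in zip([(80,72),(353,77),(68,483),(317,483)],[(485,147),(709,152),(467,492),(673,486)]):
    x,e=tri((a,285+l[0]/5,140+l[1]/5),(b,180+r[0]/3.6,110+r[1]/3.6));print(x.round(4),np.round(e,4), atz(b,180+r[0]/3.6,110+r[1]/3.6,.058).round(4),atz(a,285+l[0]/5,140+l[1]/5,.058).round(4))
```

```text
[ 0.4592 -0.0809  0.0541] [0. 0.] [ 0.4588 -0.0817  0.058 ] [ 0.4587 -0.0815  0.058 ]
[ 0.4543 -0.0253  0.056 ] [0.0001 0.0001] [ 0.4542 -0.0261  0.058 ] [ 0.454 -0.026  0.058]
[ 0.5486 -0.073   0.0517] [0.0008 0.0008] [ 0.5462 -0.0748  0.058 ] [ 0.5451 -0.0735  0.058 ]
[ 0.5437 -0.0174  0.054 ] [0.0001 0.0001] [ 0.542  -0.0192  0.058 ] [ 0.5418 -0.0188  0.058 ]
```

>>> pendant:
  segments: [0,0,0,0.02,0,0,0,0,0.02,0,0,0,0,0.014,0,0,0,0,0.003,0,0,0,0,0,0,0,0,0,0.002,0,0,0,0,0,0,0,0,0,0.002,0,0,0,0,0,0,0,0,0,0,0]

```text
time: 8.68
tool_pos: [0.507, -0.1228, 0.06]
ee_rot: [-3.141, 0.001, -3.063]
wrist_force: [0.2, 0.2, -1.8]
width: 0.0162
finger_force: 30.0
```

>>> pendant:
  segments: [0,0,0,0.001,0,0,0,0,0,0,0,0,0,0,0]

```text
time: 8.93
tool_pos: [0.5073, -0.1229, 0.0593]
ee_rot: [-3.141, 0.001, -3.063]
wrist_force: [-1.1, 0.6, 4.0]
width: 0.0161
finger_force: 30.0
```

>>> pendant:
  segments: [0,0,0,0.001,0,0,0,0,0,0,0,0,0,0,0]

```text
time: 9.18
tool_pos: [0.5073, -0.1229, 0.0593]
ee_rot: [-3.141, 0.001, -3.063]
wrist_force: [-2.2, 0.9, 8.1]
width: 0.0157
finger_force: 30.0
```

>>> pendant:
  segments: [0,0,0.006,0,0,0,0,0.008,0,0,0,0,0.008,0,0,0,0,0.008,0,0,0,0,0.008,0,0,0,0,0.008,0,0,0,0,0.008,0,0,0,0,0.008,0,0,0,0,0.008,0,0,0,0,0.008,0,0,0,0,0.008,0,0,0,0,0.008,0,0,0,0,0.008,0,0,0,0,0.008,0,0,0,0,0.008,0,0,0,0,0,0,0]

```text
time: 10.52
tool_pos: [0.4992, -0.005, 0.0594]
ee_rot: [-3.14, 0.004, -3.062]
wrist_force: [0.8, 0.4, 6.0]
width: 0.0159
finger_force: 30.0
```

Run:
```python
from fit import *
th=1.6486;R=np.array([[np.cos(th),-np.sin(th)],[np.sin(th),np.cos(th)]]);C=np.array([.4979,-.0222])
goto([*(C+R@[.112,-.001]),.0594],th+np.pi/2)
s=wsnap('w5');cv2.imwrite('pics/w5c.png',cv2.resize(s['color'][90:260,130:480],None,fx=2.2,fy=2.2,interpolation=cv2.INTER_CUBIC))
```

```text
at [ 0.4992 -0.005   0.0594] yaw -3.0622 turn 0.0016 shift [ 0.0016  0.0949 -0.    ] w 0.0159 t 10.52
```

View pics/w5c.png

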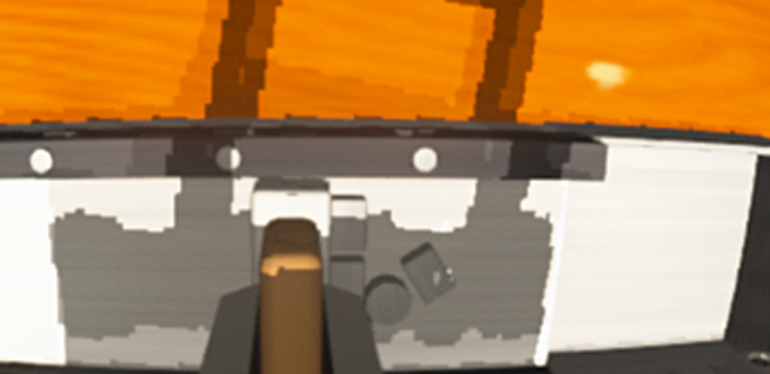

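The chips are riding ahead of the foot at about (348,225), (348,270), (388,298) and (428,272), and nothing is left behind.

>>> pendant:
  segments: [0,0,0.008,0,0,0,0.0005,0.008,0,0,0,0.0005,0.008,0,0,0,0,0.008,0,0,0,0,0.008,0,0,0,0,0.008,0,0,0,0,0.008,0,0,0,0,0.008,0,0,0,0,0.008,0,0,0,0,0.008,0,0,0,0,0.008,0,0,0,0,0.007,0,0,0,0,0,0,0,0,0,0,0,0,0,0,0,0,0]

```text
time: 11.82
tool_pos: [0.4907, 0.0898, 0.0594]
ee_rot: [-3.141, 0.004, -3.063]
wrist_force: [0.3, -0.3, 7.1]
width: 0.0155
finger_force: 30.0
```

Run:
```python
from fit import *
th=1.6486;R=np.array([[np.cos(th),-np.sin(th)],[np.sin(th),np.cos(th)]]);C=np.array([.4979,-.0222])
goto([*(C+R@[.112,-.001]),.0594],th+np.pi/2)
```

```text
at [0.4907 0.0898 0.0594] yaw -3.0629 turn 0.0009 shift [ 0.0005 -0.0002 -0.    ] w 0.0155 t 11.82
```

>>> pendant:
  segments: [0,0,0,-0.02,0,0,0,0,-0.03,0,0,0,0,-0.03,0,0,0,0,-0.02,0,0,0,0,0,0,0,0,0,0,0]

```text
time: 12.32
tool_pos: [0.4897, 0.0896, 0.1579]
ee_rot: [3.142, 0.002, -3.063]
wrist_force: [-1.0, -0.6, -2.6]
width: 0.0158
finger_force: 30.0
```

Run:
```python
from h import *
s=wsnap('w6');cv2.imwrite('pics/w6c.png',cv2.resize(s['color'][80:260,60:460],None,fx=2,fy=2,interpolation=cv2.INTER_CUBIC))
goto([.4425,.3775,.1],1.625)
```

```text
at [0.4885 0.0895 0.1561] yaw -3.0633 turn 1.5949 shift [ 0.29   -0.0304  0.0561] w 0.0157 t 12.37
```

View pics/w6c.png

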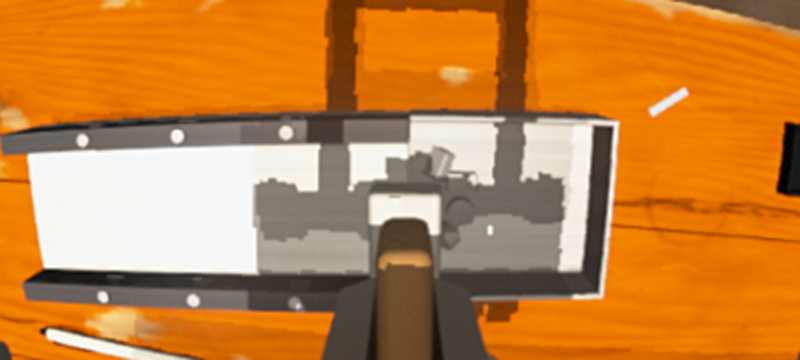

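A dark shape at (395,168) near the bed edge needs a closer look. The chips show in the tray at about (440,158), (460,208) and (450,240).

>>> pendant:
  segments: [0,0,0.025,0,0,0,0,0.025,0,0,0,0,0.025,0,0,0,0,0.025,0,0,0,0,0,0,0,0,0,0,0,0]

```text
time: 12.87
tool_pos: [0.4797, 0.1897, 0.1545]
ee_rot: [-3.14, -0.005, -3.061]
wrist_force: [0.8, 0.5, -1.4]
width: 0.016
finger_force: 30.0
```

Run:
```python
from h import *
s=wsnap('w7');b=load('w6')
u,v=proj(s,[.487,.1,.03]);print(u,v)
u=int(u);v=int(v)
f=lambda im,u,v:cv2.convertScaleAbs(cv2.resize(im[v-35:v+45,u-40:u+40],None,fx=5,fy=5,interpolation=cv2.INTER_CUBIC),alpha=1.3)
cv2.imwrite('pics/c67.png',np.hstack([f(b['color'],270,180),f(s['color'],u,v)]))
goto([.4425,.3775,.1],1.625)
```

```text
179.04713319454964 185.567426642637
at [0.4801 0.1889 0.1549] yaw -3.0623 turn 1.5959 shift [ 0.1904 -0.0273  0.0549] w 0.0159 t 12.92
```

View pics/c67.png

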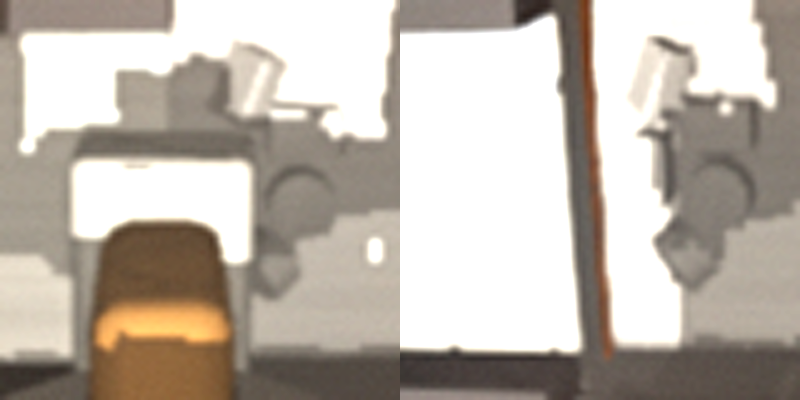

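The right crop shows the bed end empty. The chips lie in the tray around (660,80), (715,185) and (690,250), so now the scraper goes back.

>>> pendant:
  segments: [0,0,0,0,0.1228,0,0,0,0,0.1228,0,0,0,0,0.1228,0,0,0,0,0.1228,0,0,0,0,0.1228,0,0,0,0,0.1228,0,0,0,0,0.1228,0,0,0,0,0.1228,0,0,0,0,0.1228,0,0,0,0,0.1228,0,0,0,0,0.1228,0,0,0,0,0.1228,0,0,0,0,0.1224]

```text
time: 14.0
tool_pos: [0.481, 0.1877, 0.1562]
ee_rot: [-3.14, 0.001, 1.616]
wrist_force: [0.0, 0.0, -0.9]
width: 0.0158
finger_force: 30.0
```

>>> pendant:
  segments: [0,0.0317,-0.005,0,0,0,0.0317,-0.005,0,0,0,0.0317,-0.005,0,0,0,0.0317,-0.005,0.01,0,0,0.0317,-0.005,0.02,0,0,0.0317,-0.002,0.023,0,0,0,0,0,0,0,0,0,0,0,0,0,0,0,0]

```text
time: 14.75
tool_pos: [0.4446, 0.3763, 0.1038]
ee_rot: [-3.141, 0.002, 1.623]
wrist_force: [0.3, -0.4, -0.7]
width: 0.0159
finger_force: 30.0
```

Run:
```python
from h import *
goto([.4425,.3775,.0334],1.625)
```

```text
at [0.4446 0.3763 0.1038] yaw 1.6229 turn -0.0021 shift [ 0.0013 -0.002   0.0704] w 0.0159 t 14.75
```

>>> pendant:
  segments: [0,0.001,-0.002,0.02,0,0,0,0,0.02,0,0,0,0,0.02,0,0,0,0,0.007,0,0,0,0,0,0,0,0,0,0.002,0,0,0,0,0,0,0,0,0,0.001,0,0,0,0,0,0,0,0,0,0,0]

```text
time: 15.58
tool_pos: [0.4427, 0.379, 0.0354]
ee_rot: [3.14, -0.001, 1.624]
wrist_force: [-0.2, -0.2, -1.5]
width: 0.0157
finger_force: 30.0
```

>>> pendant:
  segments: [0,0,0,0.001,0,0,0,0,0,0,0,0,0,0,0]

```text
time: 15.83
tool_pos: [0.4421, 0.3787, 0.0335]
ee_rot: [-3.142, -0.0, 1.624]
wrist_force: [-0.7, -0.1, -2.0]
width: 0.0158
finger_force: 30.0
```

>>> pendant:
  segments: [0,0,0,0.001,0,0,0,0,0,0,0,0,0,0,0]

```text
time: 16.08
tool_pos: [0.4423, 0.3788, 0.0334]
ee_rot: [3.141, -0.0, 1.624]
wrist_force: [-2.0, -1.0, 4.3]
width: 0.0158
finger_force: 30.0
```

>>> pendant:
  segments: [0,0,0,0.001,0,0,0,0,0,0,0,0,0,0,0]

```text
time: 16.33
tool_pos: [0.4423, 0.3789, 0.0334]
ee_rot: [3.141, -0.001, 1.624]
wrist_force: [-3.7, -2.0, 8.7]
width: 0.0158
finger_force: 30.0
```

>>> pendant:
  segments: [0.03,0,0,-0.001,0,0.05,0,0,0,0,0.06,0,0,0,0,0.06,0,0,0,0,0.06,0,0,0,0,0.06,0,0,0,0,0.06,0,0,-0.02,0,0.06,0,0,-0.03,0,0.06,0,0,-0.04,0,0.06,0,0,-0.04,0,0.09,-0.025,0,0,0,0.09,-0.025,0,0,0,0.09,-0.025,0,0,0,0.09,-0.025,0,0,0,0.09,0,0,0,0,0.09,0,0,0,0]

```text
time: 17.67
tool_pos: [0.4477, 0.2781, 0.1626]
ee_rot: [3.141, -0.001, 1.622]
wrist_force: [0.4, 0.9, -0.0]
width: 0.0898
finger_force: 0.0
```

Run:
```python
from h import *
s=wsnap('w8')
u,v=proj(s,[.44,.38,.03]);print(u,v)
c=s['color'];u,v=int(u),int(v);cv2.imwrite('pics/c8.png',cv2.resize(c[max(v-60,0):v+60,u-60:u+60],None,fx=4,fy=4,interpolation=cv2.INTER_CUBIC))
goto([.42,-.30,.20],1.57)
```

```text
259.6668669544987 87.30076160710118
at [0.4476 0.2789 0.1625] yaw 1.6231 turn 0.0531 shift [-0.579  -0.0271 -0.0375] w 0.09 t 17.72
```

View pics/c8.png

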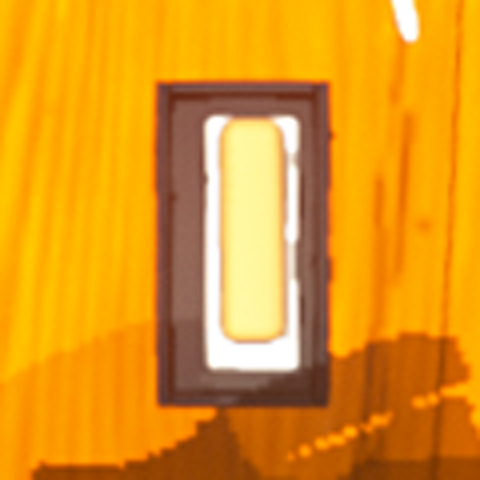

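The scraper stands upright inside the holder, with the handle at (252,230). Next I'll survey the idlers from two wrist positions.

>>> pendant:
  segments: [0.09,0,0,0,0.052,0.09,-0.036,0.0025,-0.002,0,0.09,-0.036,0.0025,-0.002,0,0.09,-0.036,0.0025,-0.002,0,0.09,-0.036,0.0025,-0.002,0,0.09,-0.036,0.0025,-0.002,0,0.09,-0.036,0.0025,-0.002,0,0.09,-0.036,0.0025,-0.002,0,0.09,-0.036,0.0025,-0.002,0,0.09,-0.036,0.0025,-0.002,0,0.09,-0.036,0.0025,-0.002,0,0.09,-0.036,0.0025,-0.002,0,0.09,-0.036,0.0025,-0.002,0,0.09,-0.036,0.0025,-0.002,0,0.09,-0.036,0.0025,-0.002,0,0.09,-0.036,0.0025,-0.002,0,0.09,-0.036,0.0025,-0.002,0,0.09,-0.036,0.0025,-0.002,0,0.09,0,0,0,0,0.09,0,0,0,0]

```text
time: 19.38
tool_pos: [0.4914, -0.3339, 0.1953]
ee_rot: [-3.141, -0.002, 1.571]
wrist_force: [-0.2, 1.4, 0.1]
width: 0.0901
finger_force: 0.0
```

Run:
```python
from h import *
wsnap('w9');goto([.5,-.41,.2],1.57)
```

```text
at [ 0.4914 -0.3326  0.1956] yaw 1.5722 turn 0.0022 shift [-0.0774  0.0087 -0.0044] w 0.09 t 19.43
```

>>> pendant:
  segments: [0.09,-0.035,0,0,0,0.09,-0.035,0,0,0,0.09,0,0,0,0,0.09,0,0,0,0]

```text
time: 19.77
tool_pos: [0.4912, -0.4023, 0.1957]
ee_rot: [-3.141, -0.002, 1.572]
wrist_force: [-1.0, 0.6, 0.2]
width: 0.0901
finger_force: 0.0
```

Run:
```python
from h import *
wsnap('w10');goto([.5,-.43,.2],1.57)
a,b=load('w9'),load('w10')
k=4.4;H=[]
for s in (a,b):
    row=[]
    for p in [(.48,-.239,.04),(.592,-.349,.04),(.458,-.387,.04)]:
        u,v=map(int,proj(s,p));print(u,v)
        u0=min(max(u-30,0),512-60);v0=min(max(v-34,0),384-68);print('o',u0,v0);row.append(cv2.resize(s['color'][v0:v0+68,u0:u0+60],None,fx=k,fy=k,interpolation=cv2.INTER_CUBIC))
    H.append(np.hstack(row))
m=cv2.convertScaleAbs(np.vstack(H),alpha=1.0);print(m.shape);cv2.imwrite('pics/idl.png',m)
```

```text
at [ 0.4914 -0.4014  0.1962] yaw 1.5733 turn 0.0033 shift [-0.0286  0.0086 -0.0038] w 0.0905 t 19.82
251 95
o 221 61
345 190
o 315 156
234 221
o 204 187
252 36
o 222 2
349 134
o 319 100
233 165
o 203 131
(598, 792, 3)
```

View pics/idl.png

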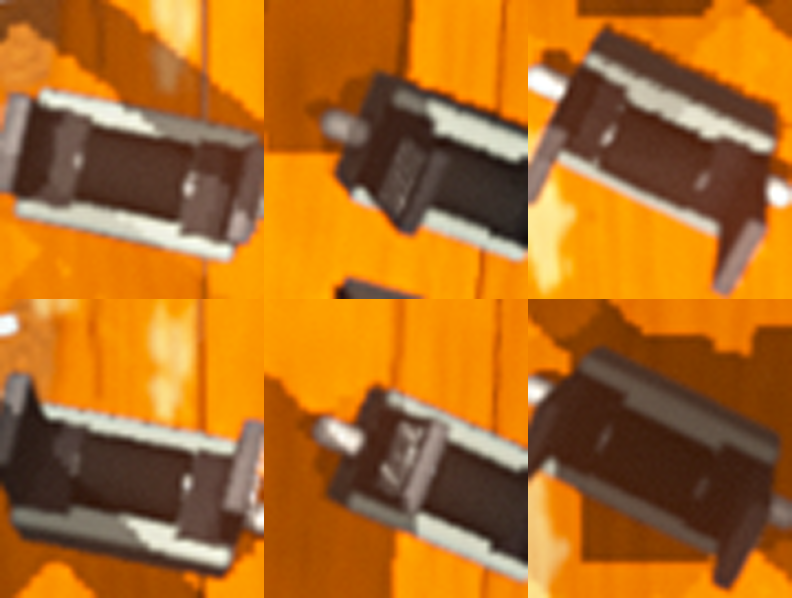

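Top row of the montage is view a, bottom is view b. Idler 1's block corners in view a are (40,92), (258,135), (232,258) and (15,212), so its long axis is about -11.5° from world x. Idlers 2 and 3 are about -20° and -24°. I'll refine them with a silhouette fit over both views.

Create sil.py:
```python
from fit import *
from scipy.optimize import minimize
def boxes(pin=0.):
    B=[((-18,18),(-30,30),(0,26)),((-10,10),(-20,20),(26,42))]
    for s in (1,-1):
        B+=[((-12,12),tuple(sorted((s*(27-pin),s*(31-pin)))),(29,72)),((-4,4),tuple(sorted((s*30,s*(44-pin)))),(11,19))]
    return np.array([[[x,y,z] for x in b[0] for y in b[1] for z in b[2]] for b in B])/1e3
def render(s,p,B,z0=0.,h=384,w=512):
    c,n=np.cos(p[2]),np.sin(p[2]);m=np.zeros((h*2,w*2),np.uint8)
    for b in B:
        q=[proj(s,(p[0]+c*x-n*y,p[1]+n*x+c*y,z+z0)) for x,y,z in b]
        cv2.fillConvexPoly(m,cv2.convexHull(np.round(np.array(q)*2*16+8).astype(np.int32)),255,cv2.LINE_AA,4)
    return cv2.resize(m,(w,h),interpolation=cv2.INTER_AREA)/255.
def mask(s):
    c=s['color'].astype(float);r=c[...,2];return ((r-c[...,0])/(r+1)<.55).astype(float)
def fiti(views,p0,z0=0.,R=34):
    B=boxes();M=[(s,mask(s)) for s in views];W=[]
    for s,m in M:
        u,v=proj(s,(p0[0],p0[1],.035+z0));yy,xx=np.mgrid[:384,:512];W.append(np.hypot(xx-u,yy-v)<R*1.5)
    def cost(q):
        p=[p0[0]+q[0]/1e3,p0[1]+q[1]/1e3,p0[2]+q[2]/50];t=0
        for (s,m),w in zip(M,W):
            r=render(s,p,B,z0);t+=1-(np.minimum(r,m)*w).sum()/((np.maximum(r,m)*w).sum()+1)
        return t/len(M)
    best=None
    for d in (-8,0,8):
      r=minimize(cost,[0,0,d],method='Nelder-Mead',options=dict(initial_simplex=[[0,0,d],[8,0,d],[0,8,d],[0,0,d+6]],maxfev=150))
      if best is None or r.fun<best.fun: best=r
    q=best.x;p=np.array([p0[0]+q[0]/1e3,p0[1]+q[1]/1e3,p0[2]+q[2]/50]);return p,best.fun
```

Run:
```python
from sil import *
h=np.pi/2
for n,p in [('1',(.48,-.239,-.2-h)),('2',(.592,-.349,-.35-h)),('3',(.458,-.387,-.4-h))]:
    for vs in (['w9'],['w10'],['w9','w10']):
        q,f=fiti([load(v) for v in vs],p);print(n,vs,q[:2].round(4),'yaxis deg',np.degrees(q[2]+h).round(2),'1-IoU',round(f,3))
```

```text
1 ['w9'] [ 0.4792 -0.2439] yaxis deg -13.03 1-IoU 0.273
1 ['w10'] [ 0.4795 -0.2433] yaxis deg -12.68 1-IoU 0.228
1 ['w9', 'w10'] [ 0.4793 -0.2438] yaxis deg -12.87 1-IoU 0.251
2 ['w9'] [ 0.6175 -0.3612] yaxis deg -21.45 1-IoU 0.292
2 ['w10'] [ 0.6178 -0.3607] yaxis deg -20.05 1-IoU 0.173
2 ['w9', 'w10'] [ 0.6178 -0.3606] yaxis deg -20.09 1-IoU 0.233
3 ['w9'] [ 0.4529 -0.3929] yaxis deg -26.0 1-IoU 0.536
3 ['w10'] [ 0.4532 -0.3924] yaxis deg -26.53 1-IoU 0.654
3 ['w9', 'w10'] [ 0.4531 -0.3926] yaxis deg -26.21 1-IoU 0.596
```

Run:
```python
from h import *
goto([.4793,-.2438,.10],1.346)
```

```text
at [ 0.4914 -0.4014  0.1962] yaw 1.5733 turn 0.2273 shift [ 0.151  -0.0469  0.0962] w 0.0905 t 19.82
```

>>> pendant:
  segments: [0.094,0,0,0,0.1135,0.094,0,0,0,0.1135,0.094,0.03,0.005,0,0,0.094,0,0,0,0]

```text
time: 20.15
tool_pos: [0.5045, -0.3692, 0.1974]
ee_rot: [3.14, -0.004, 1.351]
wrist_force: [0.8, 0.1, -0.9]
width: 0.0942
finger_force: 0.0
```

Run:
```python
from h import *
goto([.4793,-.2438,.10],1.346)
```

```text
at [ 0.5045 -0.3692  0.1974] yaw 1.3507 turn 0.0047 shift [ 0.1167 -0.0525  0.0974] w 0.0942 t 20.15
```

>>> pendant:
  segments: [0.094,0.03,-0.013,0,0.003,0.094,0.03,-0.013,0,0,0.094,0.03,-0.013,0.03,0,0.094,0.03,-0.013,0.03,0,0.094,0,0,0.035,0,0.094,0,0,0,0,0.094,0,0,0,0,0.094,0,0,0,0]

```text
time: 20.82
tool_pos: [0.4807, -0.2506, 0.1073]
ee_rot: [3.139, 0.001, 1.343]
wrist_force: [0.3, -0.3, -0.1]
width: 0.0935
finger_force: 0.0
```

Run:
```python
from sil import *
h=np.pi/2
goto([.4793,-.2438,.04],1.346)
```

```text
at [ 0.4807 -0.2506  0.1073] yaw 1.3427 turn -0.0033 shift [ 0.0063 -0.0029  0.0673] w 0.0935 t 20.82
```

>>> pendant:
  segments: [0.094,0.006,-0.003,0.01,-0.003,0.094,0,0,0.02,0,0.094,0,0,0.02,0,0.094,0,0,0.017,0,0.094,0,0,0,0,0.094,0,0,0,0]

```text
time: 21.32
tool_pos: [0.4782, -0.2441, 0.0385]
ee_rot: [3.142, -0.0, 1.344]
wrist_force: [0.0, -1.1, 0.2]
width: 0.0943
finger_force: 0.0
```

Run:
```python
from h import *
goto([.4793,-.2438,.04],1.346)
```

```text
at [ 0.4782 -0.2441  0.0385] yaw 1.3443 turn -0.0017 shift [ 0.0006  0.001  -0.0015] w 0.0943 t 21.32
```

>>> pendant:
  segments: [0,0,0,0,0,0,0,0,0,0,0,0,0,0,0,0,0,0,0,0,0,0,0,0,0,0,0,0,0,0,0,0,0,0,0,0,0,0,0,0,0,0,0,0,0]

```text
time: 22.07
tool_pos: [0.4786, -0.2441, 0.0392]
ee_rot: [3.14, 0.0, 1.345]
wrist_force: [0.5, -0.4, 3.7]
width: 0.04
finger_force: 30.0
```

>>> pendant:
  segments: [0,0,0,-0.015,0,0,0,0,-0.025,0,0,0,0,-0.03,0,0,0,0,-0.03,0,0,0,0,0,-0.101,0,0,0,0,-0.101,0,0,0,0,-0.101,0,0,0,0,0]

```text
time: 22.73
tool_pos: [0.4771, -0.2432, 0.1365]
ee_rot: [-3.139, -0.002, 1.65]
wrist_force: [0.1, 0.2, -3.6]
width: 0.0406
finger_force: 30.0
```

Run:
```python
from h import *
th=1.6486;R=np.array([[np.cos(th),-np.sin(th)],[np.sin(th),np.cos(th)]]);C=np.array([.4979,-.0222])
for x in (-.056,0,.056): print((C+R@[x,0]).round(4))
goto([*(C+R@[.056,0]),.14],th)
```

```text
[ 0.5023 -0.078 ]
[ 0.4979 -0.0222]
[0.4935 0.0336]
at [ 0.4771 -0.2432  0.1365] yaw 1.6495 turn 0.0009 shift [ 0.2747  0.0379 -0.0035] w 0.0406 t 22.73
```

>>> pendant:
  segments: [0,0.0275,0.0038,0,0,0,0.0275,0.0038,0,0,0,0.0275,0.0038,0,0,0,0.0275,0.0038,0,0,0,0.0275,0.0038,0,0,0,0.0275,0.0038,0,0,0,0.0275,0.0038,0,0,0,0.0275,0.0038,0,0,0,0.0275,0.0038,0,0,0,0.0275,0.0038,0,0,0,0,0,0,0,0,0,0,0,0,0,0,0,0,0,0,0,0,0,0]

```text
time: 23.9
tool_pos: [0.4943, 0.0324, 0.1375]
ee_rot: [-3.14, 0.0, 1.646]
wrist_force: [0.3, -0.3, -3.6]
width: 0.0404
finger_force: 30.0
```

Run:
```python
from h import *
th=1.6486;goto([.4935,.0336,.0692],th);wsnap('w11')
```

```text
at [0.4943 0.0324 0.1375] yaw 1.6459 turn -0.0027 shift [ 0.0012 -0.0007  0.0683] w 0.0404 t 23.9
```

>>> pendant:
  segments: [0,0.0008,-0.0007,0.015,-0.0027,0,0,0,0.015,0,0,0,0,0.015,0,0,0,0,0.012,0,0,0,0,0.006,0,0,0,0,0,0,0,0,0,0,0]

```text
time: 24.53
tool_pos: [0.494, 0.0337, 0.0752]
ee_rot: [-3.141, -0.0, 1.65]
wrist_force: [0.1, 0.5, -3.1]
width: 0.0402
finger_force: 30.0
```

Run:
```python
from h import *
th=1.6486;goto([.4935,.0331,.0692],th)
```

```text
at [0.494  0.0337 0.0752] yaw 1.6498 turn 0.0012 shift [-0.0006 -0.0006  0.006 ] w 0.0402 t 24.53
```

>>> pendant:
  segments: [0,-0.0003,-0.0004,0.003,0,0,0,0,0.002,0,0,0,0,0,0,0,0,0,0,0]

```text
time: 24.87
tool_pos: [0.4938, 0.0338, 0.0705]
ee_rot: [3.141, -0.0, 1.651]
wrist_force: [0.1, 0.6, -2.7]
width: 0.04
finger_force: 30.0
```

>>> pendant:
  segments: [0,0,0,0.001,0,0,0,0,0,0,0,0,0,0,0]

```text
time: 25.12
tool_pos: [0.4937, 0.0338, 0.0693]
ee_rot: [3.141, -0.0, 1.651]
wrist_force: [0.0, -0.3, -3.0]
width: 0.0402
finger_force: 30.0
```

>>> pendant:
  segments: [0,0,0,0.001,0,0,0,0,0,0,0,0,0,0,0]

```text
time: 25.37
tool_pos: [0.4937, 0.0338, 0.0692]
ee_rot: [3.141, -0.0, 1.651]
wrist_force: [-2.2, -0.0, 5.0]
width: 0.0406
finger_force: 30.0
```

>>> pendant:
  segments: [0.05,0,0,0,0,0.06,0,0,0,0,0.075,0,0,0,0,0.075,0,0,0,0,0.075,0,0,0,0,0.075,0,0,0,0,0.085,0,0,-0.01,0,0.085,0,0,-0.02,0,0.085,0,0,-0.035,0,0.085,0,0,-0.035,0,0.085,-0.025,0,0,0,0.085,-0.03,0,0,0,0.085,-0.03,0,0,0,0.085,0,0,0,0,0.085,0,0,0,0,0.085,0,0,0,0]

```text
time: 26.7
tool_pos: [0.5003, -0.0506, 0.1682]
ee_rot: [-3.142, -0.001, 1.65]
wrist_force: [0.9, 1.1, -0.3]
width: 0.0851
finger_force: 0.0
```

Run:
```python
from sil import *
s=wsnap('w12');th=1.6486
print(proj(s,[.4935,.0336,.06]))
c=s['color']
# check tab positions: sharp profile along bed y through tab tops for in/out
for pin in (0,3,5,10):
    B=boxes(pin)
    u=[proj(s,(.4937-np.sin(th)*y,.0334+np.cos(th)*y,.102)) for y in ((31-pin)/1e3,-(31-pin)/1e3)];print(pin,np.round(u,1).tolist())
u,v=map(int,proj(s,(.4937,.0334,.102)))
print(c[v-1:v+2,u-40:u+41].mean(0).mean(1).astype(int).tolist(),u,v)
goto([.6178,-.3606,.1],1.22)
```

```text
(np.float64(262.04176647137217), np.float64(103.53944561691783))
0 [[224.4, 103.1], [300.0, 103.3]]
3 [[228.1, 103.0], [296.4, 103.2]]
5 [[230.5, 103.0], [294.0, 103.1]]
10 [[236.6, 102.9], [287.9, 103.0]]
[65, 63, 78, 77, 62, 65, 68, 70, 69, 60, 49, 45, 43, 46, 47, 50, 51, 50, 50, 55, 66, 72, 71, 70, 92, 124, 79, 53, 57, 58, 57, 58, 59, 59, 59, 59, 58, 60, 58, 58, 59, 59, 59, 58, 56, 59, 58, 59, 58, 58, 57, 58, 58, 57, 57, 70, 94, 84, 79, 79, 77, 78, 74, 69, 66, 66, 60, 52, 49, 47, 48, 67, 102, 128, 136, 130, 116, 105, 109, 82, 110] 262 102
at [ 0.5002 -0.0502  0.1682] yaw 1.6512 turn 0.4312 shift [-0.2511  0.2171  0.0682] w 0.085 t 26.75
```

>>> pendant:
  segments: [0.094,0,0,0,0.1078,0.094,0,0,0,0.1078,0.094,0,0,0,0.1078,0.094,0,0,0,0.1078,0.094,-0.0323,0.0193,-0.002,0,0.094,-0.0323,0.0193,-0.002,0,0.094,-0.0323,0.0193,-0.002,0,0.094,-0.0323,0.0193,-0.002,0,0.094,-0.0323,0.0193,-0.002,0,0.094,-0.0323,0.0193,-0.002,0,0.094,-0.0323,0.0193,-0.002,0,0.094,-0.0323,0.0193,-0.002,0,0.094,-0.0323,0.0193,-0.002,0,0.094,-0.0323,0.0193,-0.002,0,0.094,0,0,0,0,0.094,0,0,0,0,0.094,0,0,0,0]

```text
time: 28.17
tool_pos: [0.5709, -0.4192, 0.1875]
ee_rot: [-3.14, -0.001, 1.221]
wrist_force: [0.4, 0.2, 0.4]
width: 0.0939
finger_force: 0.0
```

Create meas.py:
```python
import sys
from sil import *
n=sys.argv[1];s=wsnap(n);h=np.pi/2
for a in sys.argv[2:]:
    x,y,d=map(float,a.split(','));print(np.round(proj(s,(x,y,.04)),0))
    q,f=fiti([s],(x,y,np.radians(d)-h));print(q[:2].round(4),np.degrees(q[2]+h).round(2),'tool yaw',(q[2]+2*h).round(4),round(f,3))
    goto([q[0],q[1],.1],q[2]+2*h)
```

```bash
python3 meas.py w13 .6178,-.3606,-20 .4531,-.3926,-26
```

```text
[284. 117.]
[ 0.6151 -0.3595] -19.58 tool yaw 1.229 0.4
at [ 0.571  -0.4188  0.1883] yaw 1.2215 turn -0.0075 shift [0.0706 0.0217 0.0883] w 0.0939 t 28.22
[162. 193.]
[ 0.4522 -0.392 ] -24.35 tool yaw 1.1457 0.419
at [ 0.571  -0.4188  0.1883] yaw 1.2215 turn 0.0757 shift [-0.0246 -0.1192  0.0883] w 0.0939 t 28.22
```

Run:
```python
from sil import *
h=np.pi/2
for n,p in (('2',(.617,-.3602,-.35-h)),('3',(.4528,-.3923,-.44-h))):
  for vs in (['w10','w13'],['w9','w10','w13']):
    q,f=fiti([load(v) for v in vs],p);print(n,vs,q[:2].round(4),(q[2]+2*h).round(4),round(f,3))
# darkness stats around, to tune mask
s=load('w13');c=s['color'].astype(float);u,v=map(int,proj(s,(.617,-.36,.04)))
r=((c[...,2]-c[...,0])/(c[...,2]+1));print((r[v-45:v+46:6,u-45:u+46:6]*100).astype(int))
```

```text
2 ['w10', 'w13'] [ 0.6154 -0.3596] 1.228 0.295
2 ['w9', 'w10', 'w13'] [ 0.6154 -0.3597] 1.2189 0.316
3 ['w10', 'w13'] [ 0.4528 -0.3924] 1.1105 0.537
3 ['w9', 'w10', 'w13'] [ 0.453  -0.3924] 1.1277 0.541
[[99 99 99 99 99 99 99 99 99 99 99 99 99 99 99 99]
 [99 99 99 99 99 99 99 99 99 99 99 99 99 99 99 99]
 [99 99 99 99 99 99 99 99 99 99 99 99 99 99 99 99]
 [99 99 99 99 99 99 99 99 99 99 99 99 99 99 99 99]
 [99 99 99 99 99 99 99 99 99 99 99 99 99 99 99 99]
 [99 99 99 66 56 53 44 44 49 48 55 58 99 99 99 99]
 [99 99 99 35 60 46 32 39 37 31 53 64 43 99 99 99]
 [99 97 38 17 33 34 69 64 65 70 49 64 39 78 99 99]
 [99 58 25 16 32 38 62 65 63 62 50 61 34 47 99 99]
 [99 99 99 18 34 49 66 53 54 55 53 60 33 95 99 99]
 [99 99 99 23 14 24 27 27 23 24 21 19 99 99 99 99]
 [99 99 99 96 99 97 99 99 99 99 99 99 99 99 99 99]
 [98 99 97 95 99 97 97 99 99 99 99 99 99 99 99 99]
 [99 99 99 99 96 96 99 99 99 98 99 98 97 99 99 99]
 [98 99 99 99 98 99 99 99 99 99 99 99 98 99 99 99]
 [99 99 99 99 99 99 99 99 99 99 99 99 97 99 99 99]]
```

Wood sits at about 0.97 and the idler at 0.75 or less, so I'll raise the threshold to 0.85 and refit.

```bash
sed -i 's/<.55/<.85/' sil.py
```

Run:
```python
from sil import *
h=np.pi/2
for n,p in (('1',(.4793,-.2438,-.22-h)),('2',(.617,-.3602,-.35-h)),('3',(.4528,-.3923,-.44-h))):
  for vs in (['w9'],['w10'],['w13'],['w9','w10','w13']):
    if n=='1' and 'w13' in vs: vs=['w9','w10']
    q,f=fiti([load(v) for v in vs],p);print(n,vs,q[:2].round(4),(q[2]+2*h).round(4),round(f,3))
```

```text
1 ['w9'] [ 0.479  -0.2437] 1.3449 0.27
1 ['w10'] [ 0.4791 -0.2431] 1.3356 0.245
1 ['w9', 'w10'] [ 0.4791 -0.2435] 1.3397 0.26
1 ['w9', 'w10'] [ 0.4791 -0.2435] 1.3397 0.26
2 ['w9'] [ 0.6159 -0.3601] 1.2164 0.313
2 ['w10'] [ 0.6157 -0.3598] 1.224 0.048
2 ['w13'] [ 0.6154 -0.3598] 1.2321 0.025
2 ['w9', 'w10', 'w13'] [ 0.6156 -0.3598] 1.2294 0.13
3 ['w9'] [ 0.4539 -0.392 ] 1.1047 0.302
3 ['w10'] [ 0.4541 -0.3917] 1.1033 0.228
3 ['w13'] [ 0.4532 -0.392 ] 1.1271 0.331
3 ['w9', 'w10', 'w13'] [ 0.4539 -0.3919] 1.1074 0.288
```

>>> pendant:
  segments: [0.094,0.024,0.007,0.02,-0.0075,0.094,0.023,0.007,0.03,0,0.094,0.023,0.0075,0.03,0,0.094,0,0,0,0,0.094,0,0,0,0,0.094,0,0,0,0]

```text
time: 28.72
tool_pos: [0.6148, -0.3615, 0.1101]
ee_rot: [3.14, 0.001, 1.229]
wrist_force: [-0.2, -0.4, 0.7]
width: 0.0938
finger_force: 0.0
```

Run:
```python
from h import *
goto([.6155,-.3598,.04],1.2295)
```

```text
at [ 0.6148 -0.3615  0.1101] yaw 1.2285 turn -0.001 shift [0.0018 0.0001 0.0701] w 0.0938 t 28.72
```

>>> pendant:
  segments: [0.094,0.0018,0,0.02,0,0.094,0,0,0.02,0,0.094,0,0,0.02,0,0.094,0,0,0.009,0,0.094,0,0,0,0,0.094,0,0,0,0,0,0,0,0,0,0,0,0,0,0,0,0,0,0,0,0,0,0,0,0,0,0,0,0,0,0,0,0,0,0,0,0,0,0,0,0,0,0,0,0,0,0,0,0,0]

```text
time: 29.97
tool_pos: [0.6154, -0.3607, 0.04]
ee_rot: [3.14, 0.0, 1.227]
wrist_force: [1.5, -0.8, 3.5]
width: 0.0403
finger_force: 30.0
```

Run:
```python
from h import *
goto([.6155,-.3598,.04],1.2295)
```

```text
at [ 0.6154 -0.3607  0.04  ] yaw 1.227 turn -0.0025 shift [ 0.0008 -0.0002  0.    ] w 0.0403 t 29.97
```

>>> pendant:
  segments: [0,0,0,-0.015,0,0,0,0,-0.025,0,0,0,0,-0.03,0,0,0,0,-0.04,0,0,0,0,0,-0.1054,0,0,0,0,-0.1054,0,0,0,0,-0.1054,0,0,0,0,-0.1054,0,0,0,0,0,0,0,0,0,0]

```text
time: 30.8
tool_pos: [0.6143, -0.36, 0.147]
ee_rot: [-3.139, -0.002, 1.646]
wrist_force: [-0.4, 0.3, -3.7]
width: 0.0402
finger_force: 30.0
```

Run:
```python
from h import *
goto([.498,-.023,.15],1.6486)
```

```text
at [ 0.6143 -0.36    0.147 ] yaw 1.6458 turn -0.0028 shift [ 0.345  -0.0897 -0.003 ] w 0.0402 t 30.8
```

>>> pendant:
  segments: [0,0.0287,-0.0075,0,-0.0028,0,0.0287,-0.0075,0,0,0,0.0287,-0.0075,0,0,0,0.0287,-0.0075,0,0,0,0.0287,-0.0075,0,0,0,0.0287,-0.0075,0,0,0,0.0287,-0.0075,0,0,0,0.0287,-0.0075,0,0,0,0.0287,-0.0075,0,0,0,0.0287,-0.0075,0,0,0,0.0287,-0.0075,0,0,0,0.0287,-0.0072,0,0,0,0,0,0,0,0,0,0,0,0,0,0,0,0,0,0,0,0,0,0]

```text
time: 32.13
tool_pos: [0.4981, -0.0251, 0.1489]
ee_rot: [-3.141, 0.0, 1.65]
wrist_force: [0.3, -0.1, -3.9]
width: 0.0402
finger_force: 30.0
```

Run:
```python
from h import *
goto([.498,-.023,.07],1.6486)
```

```text
at [ 0.4981 -0.0251  0.1489] yaw 1.6495 turn 0.0009 shift [0.0021 0.0001 0.0789] w 0.0402 t 32.13
```

>>> pendant:
  segments: [0,0.0018,0,0.015,0,0,0,0,0.02,0,0,0,0,0.02,0,0,0,0,0.012,0,0,0,0,0.006,0,0,0,0,0,0,0,0,0,0,0]

```text
time: 32.72
tool_pos: [0.4983, -0.023, 0.0765]
ee_rot: [3.141, 0.0, 1.65]
wrist_force: [-0.2, -0.6, -3.7]
width: 0.04
finger_force: 30.0
```

Run:
```python
from h import *
goto([.498,-.023,.07],1.6486)
```

```text
at [ 0.4983 -0.023   0.0765] yaw 1.6504 turn 0.0018 shift [ 0.     -0.0003  0.0065] w 0.04 t 32.72
```

>>> pendant:
  segments: [0,0,-0.0002,0.003,0,0,0,0,0.002,0,0,0,0,0,0,0,0,0,0,0]

```text
time: 33.05
tool_pos: [0.4978, -0.0226, 0.0716]
ee_rot: [3.141, 0.0, 1.651]
wrist_force: [-0.1, 0.2, -3.0]
width: 0.0403
finger_force: 30.0
```

>>> pendant:
  segments: [0,0,0,0.001,0,0,0,0,0,0,0,0,0,0,0]

```text
time: 33.3
tool_pos: [0.4976, -0.0225, 0.0702]
ee_rot: [3.141, -0.0, 1.651]
wrist_force: [0.3, 0.4, -3.1]
width: 0.04
finger_force: 30.0
```

>>> pendant:
  segments: [0,0,0,0.001,0,0,0,0,0,0,0,0,0,0,0]

```text
time: 33.55
tool_pos: [0.4977, -0.0226, 0.07]
ee_rot: [3.141, 0.0, 1.651]
wrist_force: [-1.4, 0.7, 3.0]
width: 0.0402
finger_force: 30.0
```

>>> pendant:
  segments: [0.05,0,0,0,0,0.06,0,0,0,0,0.075,0,0,0,0,0.075,0,0,0,0,0.075,0,0,0,0,0.075,0,0,0,0,0.085,0,0,-0.01,0,0.085,0,0,-0.02,0,0.085,0,0,-0.035,0,0.085,0,0,-0.035,0,0.085,-0.025,0,-0.01,0,0.085,-0.03,0,-0.01,0,0.085,-0.023,0,0,0,0.085,0,0,0,0,0.085,0,0,0,0,0.085,0,0,0,0]

```text
time: 34.88
tool_pos: [0.5037, -0.0998, 0.1891]
ee_rot: [-3.141, -0.001, 1.651]
wrist_force: [-0.2, -0.2, -0.5]
width: 0.0847
finger_force: 0.0
```

Run:
```python
from sil import *
s=wsnap('w14');h=np.pi/2;th=1.6486;goto([.43,-.45,.19],1.11)
# bay check: fit of joint 'pin' by image profile of tab-top light strips, both bays
for nm,x in (('3',.056),('2',0.)):
    C=np.array([.4979,-.0222]);R=np.array([[np.cos(th),-np.sin(th)],[np.sin(th),np.cos(th)]])
    ys=np.arange(-50,51,1)/1e3
    L=[]
    for dx in (-6,-3,0,3,6):
        q=[proj(s,(*(C+R@[x+dx/1e3,y]),.102)) for y in ys]
        L.append(cv2.remap(cv2.cvtColor(s['color'],cv2.COLOR_BGR2GRAY),np.float32([[a for a,b in q]]),np.float32([[b for a,b in q]]),cv2.INTER_LINEAR)[0].astype(int))
    print(nm,np.mean(L,0).astype(int)[15:40].tolist(),'|',np.mean(L,0).astype(int)[61:86].tolist())
```

```text
at [ 0.5036 -0.0995  0.1889] yaw 1.652 turn 0.542 shift [-0.3467  0.0899 -0.0011] w 0.0852 t 34.93
3 [145, 145, 133, 115, 135, 135, 147, 155, 150, 119, 78, 70, 91, 109, 115, 116, 119, 121, 122, 123, 124, 129, 134, 132, 128] | [130, 149, 153, 133, 123, 122, 122, 118, 110, 105, 101, 95, 79, 67, 91, 133, 151, 151, 143, 134, 118, 91, 119, 141, 144]
2 [145, 126, 113, 113, 128, 124, 121, 128, 130, 115, 86, 66, 63, 66, 71, 73, 76, 81, 83, 82, 81, 85, 94, 81, 67] | [65, 69, 83, 81, 78, 77, 77, 75, 75, 69, 64, 63, 62, 61, 66, 82, 101, 106, 102, 98, 104, 105, 102, 114, 137]
```

Tab-top strips sit at |y| of about 27–31 mm in bays 3 and 2, so all four pins are fully out. Now idler 3.

>>> pendant:
  segments: [0.094,0,0,0,0.1084,0.094,0,0,0,0.1084,0.094,0,0,0,0.1084,0.094,0,0,0,0.1084,0.094,0,0,0,0.1084,0.094,-0.0315,0.0082,0,0,0.094,-0.0315,0.0082,0,0,0.094,-0.0315,0.0082,0,0,0.094,-0.0315,0.0082,0,0,0.094,-0.0315,0.0082,0,0,0.094,-0.0315,0.0082,0,0,0.094,-0.0315,0.0082,0,0,0.094,-0.0315,0.0082,0,0,0.094,-0.0315,0.0082,0,0,0.094,-0.0315,0.0082,0,0,0.094,-0.0315,0.0082,0,0,0.094,0,0,0,0,0.094,0,0,0,0,0.094,0,0,0,0]

```text
time: 36.52
tool_pos: [0.4309, -0.4494, 0.1887]
ee_rot: [-3.141, -0.001, 1.111]
wrist_force: [0.0, -0.3, -0.5]
width: 0.094
finger_force: 0.0
```

```bash
python3 meas.py w15 .4539,-.3919,-27
```

```text
[258. 125.]
[ 0.4545 -0.3913] -26.9 tool yaw 1.1012 0.253
at [ 0.4311 -0.4491  0.189 ] yaw 1.1112 turn 0.0099 shift [ 0.0621 -0.0053  0.089 ] w 0.0938 t 36.57
```

>>> pendant:
  segments: [0.094,0.021,-0.0015,0.02,0.0085,0.094,0.0205,-0.002,0.03,0,0.094,0.0205,-0.002,0.03,0,0.094,0,0,0,0,0.094,0,0,0,0,0.094,0,0,0,0]

```text
time: 37.07
tool_pos: [0.4543, -0.3932, 0.1111]
ee_rot: [3.139, 0.001, 1.102]
wrist_force: [-0.8, -1.1, 0.5]
width: 0.0938
finger_force: 0.0
```

Run:
```python
from h import *
goto([.4542,-.3916,.04],1.1025)
```

```text
at [ 0.4543 -0.3932  0.1111] yaw 1.1023 turn -0.0002 shift [ 0.0013 -0.0008  0.0711] w 0.0938 t 37.07
```

>>> pendant:
  segments: [0.094,0.0013,-0.0008,0.02,0,0.094,0,0,0.02,0,0.094,0,0,0.02,0,0.094,0,0,0.01,0,0.094,0,0,0,0,0.094,0,0,0,0,0,0,0,0,0,0,0,0,0,0,0,0,0,0,0,0,0,0,0,0,0,0,0,0,0,0,0,0,0,0,0,0,0,0,0,0,0,0,0,0,0,0,0,0,0]

```text
time: 38.32
tool_pos: [0.454, -0.3919, 0.0401]
ee_rot: [3.139, 0.0, 1.101]
wrist_force: [2.0, -0.5, 3.1]
width: 0.0403
finger_force: 30.0
```

Run:
```python
from h import *
goto([.4542,-.3916,.04],1.1025)
```

```text
at [ 0.454  -0.3919  0.0401] yaw 1.1008 turn -0.0017 shift [0.0003 0.0001 0.0001] w 0.0403 t 38.32
```

>>> pendant:
  segments: [0,0,0,-0.015,0,0,0,0,-0.025,0,0,0,0,-0.03,0,0,0,0,-0.03,0,0,0,0,0,-0.109,0,0,0,0,-0.109,0,0,0,0,-0.109,0,0,0,0,-0.109,0,0,0,0,-0.109,0,0,0,0,0,0,0,0,0,0]

```text
time: 39.23
tool_pos: [0.4523, -0.3905, 0.1371]
ee_rot: [-3.139, -0.003, 1.643]
wrist_force: [-0.4, 0.2, -3.5]
width: 0.0404
finger_force: 30.0
```

Run:
```python
from h import *
goto([.5023,-.078,.14],1.6486)
```

```text
at [ 0.4523 -0.3905  0.1371] yaw 1.643 turn -0.0056 shift [ 0.3077  0.0741 -0.0029] w 0.0404 t 39.23
```

>>> pendant:
  segments: [0,0.028,0.0067,0,-0.0045,0,0.028,0.0067,0,0,0,0.028,0.0067,0,0,0,0.028,0.0067,0,0,0,0.028,0.0067,0,0,0,0.028,0.0067,0,0,0,0.028,0.0067,0,0,0,0.028,0.0067,0,0,0,0.028,0.0067,0,0,0,0.028,0.0067,0,0,0,0.0265,0.0067,0,0,0,0,0,0,0,0,0,0,0,0,0,0,0,0,0,0,0,0,0,0]

```text
time: 40.48
tool_pos: [0.5022, -0.0808, 0.1388]
ee_rot: [-3.141, 0.0, 1.648]
wrist_force: [-0.3, -0.4, -4.3]
width: 0.0403
finger_force: 30.0
```

Run:
```python
from h import *
goto([.5023,-.0783,.07],1.6486)
```

```text
at [ 0.5022 -0.0808  0.1388] yaw 1.6484 turn -0.0002 shift [0.0025 0.0003 0.0688] w 0.0403 t 40.48
```

>>> pendant:
  segments: [0,0.002,0.0002,0.015,0,0,0,0,0.015,0,0,0,0,0.015,0,0,0,0,0.011,0,0,0,0,0.006,0,0,0,0,0,0,0,0,0,0,0]

```text
time: 41.07
tool_pos: [0.5026, -0.0784, 0.0772]
ee_rot: [-3.142, -0.0, 1.649]
wrist_force: [0.6, -0.5, -3.9]
width: 0.04
finger_force: 30.0
```

Run:
```python
from h import *
goto([.5023,-.0783,.07],1.6486)
```

```text
at [ 0.5026 -0.0784  0.0772] yaw 1.6494 turn 0.0008 shift [ 0.0002 -0.0003  0.0072] w 0.04 t 41.07
```

>>> pendant:
  segments: [0,0,0,0.003,0,0,0,0,0.002,0,0,0,0,0.001,0,0,0,0,0,0,0,0,0,0,0]

```text
time: 41.48
tool_pos: [0.5026, -0.078, 0.0713]
ee_rot: [3.141, 0.0, 1.65]
wrist_force: [-0.0, -0.9, -4.8]
width: 0.0399
finger_force: 30.0
```

>>> pendant:
  segments: [0,0,0,0.001,0,0,0,0,0,0,0,0,0,0,0]

```text
time: 41.73
tool_pos: [0.5027, -0.078, 0.0703]
ee_rot: [3.141, 0.0, 1.65]
wrist_force: [0.5, -0.4, -3.9]
width: 0.0401
finger_force: 30.0
```

>>> pendant:
  segments: [0,0,0,0.001,0,0,0,0,0,0,0,0,0,0,0]

```text
time: 41.98
tool_pos: [0.5028, -0.0781, 0.0702]
ee_rot: [3.141, 0.0, 1.65]
wrist_force: [-1.7, 0.0, 2.8]
width: 0.0405
finger_force: 30.0
```

Contact at the predicted height. Release, retreat, then the final look.

>>> pendant:
  segments: [0.05,0,0,0,0,0.06,0,0,0,0,0.075,0,0,0,0,0.075,0,0,0,0,0.075,0,0,0,0,0.075,0,0,0,0,0.085,0,0,-0.01,0,0.085,0,0,-0.02,0,0.085,0,0,-0.035,0,0.085,0,0,-0.035,0,0.085,-0.025,0,-0.01,0,0.085,-0.03,0,-0.01,0,0.085,-0.023,0,0,0,0.085,-0.01,0,0,0,0.085,0,0,0,0,0.085,0,0,0,0,0.085,0,0,0,0]

```text
time: 43.4
tool_pos: [0.5092, -0.1645, 0.1885]
ee_rot: [-3.141, -0.002, 1.651]
wrist_force: [0.1, -0.0, -0.3]
width: 0.0849
finger_force: 0.0
```

Run:
```python
from sil import *
s=wsnap('w16');th=1.6486;C=np.array([.4979,-.0222]);R=np.array([[np.cos(th),-np.sin(th)],[np.sin(th),np.cos(th)]]);ys=np.arange(-50,51,1)/1e3
g=cv2.cvtColor(s['color'],cv2.COLOR_BGR2GRAY);L=[]
for dx in (-6,-3,0,3,6):
    q=np.float32([proj(s,(*(C+R@[-.056+dx/1e3,y]),.102)) for y in ys]);L.append(cv2.remap(g,q[None,:,0],q[None,:,1],cv2.INTER_LINEAR)[0].astype(int))
print(np.mean(L,0).astype(int)[15:40].tolist(),'|',np.mean(L,0).astype(int)[61:86].tolist())
u,v=map(int,proj(s,(*C,.06)));print(u,v)
a=cv2.resize(s['color'][0:200,162:362],(500,500),interpolation=cv2.INTER_CUBIC)
t=robot.snapshot('top')['color'][165:265,115:385]; b=robot.snapshot('scene')['color'][165:285,100:400]
m=np.zeros((600,800,3),np.uint8);m[:500,:500]=a;m[:120,500:]=b;m[120:231,500:]=cv2.resize(t,(300,111))
w14=load('w14')['color'][0:180,162:362];m[235:505,500:]=cv2.resize(w14,(300,270));cv2.imwrite('pics/fin.png',m)
```

```text
[177, 158, 147, 152, 152, 150, 164, 173, 165, 131, 89, 72, 73, 81, 88, 91, 95, 99, 100, 99, 98, 101, 109, 86, 77] | [76, 88, 97, 90, 88, 88, 88, 87, 79, 76, 75, 71, 69, 71, 89, 119, 130, 126, 118, 128, 138, 120, 125, 142, 168]
262 48
```

View pics/fin.png

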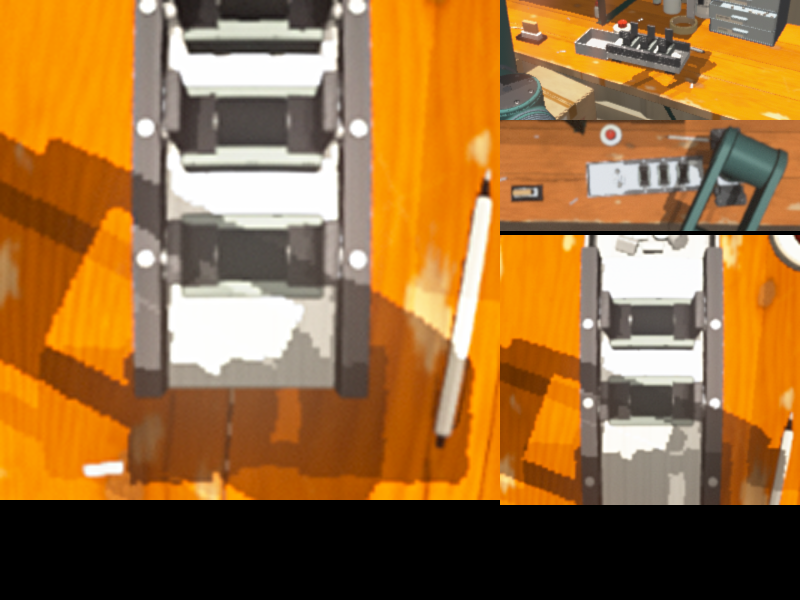

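The final picture shows all three idlers square on the bed at their screw pairs, for example (147,258)/(358,258) and (145,128)/(358,128), with pins in the recesses and tabs fully out. The bed is clear, the chips are in the tray, the scraper stands in its holder, and the bystanders are in place.

```bash
python3 -c "
from bench import robot
print(robot.close_job())"
```

```text
the job is handed in; nothing more can be done
None
```

The job is handed in: the off-cuts are in the tray, the scraper is upright in its holder, and all three idlers are in their own bays with pins out and tabs checked in the images; no judging result was returned.

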